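Stack a loaded dish tray on its mate and bolt it down

TASK

Lift the white carrier tray with its two culture dishes by its blue handle and stack it on the grey tray, lowering it slowly and feeling gently for the place where its four corner lugs drop into the sockets, until it sits fully home and level. Then let go and slide the red-knobbed bolt fully home over its rim, leaving both dishes in the white tray and the marker and timer beside it undisturbed. The grey tray is clamped somewhere along its base, so its exact place must be found by touch; never press hard on it.

Things in the scene. Friction and masses are not known exactly. Their poses are not given: they have to be found in the camera images.
- upper_tray: loose white carrier tray, 148 (x) x 236 (y) mm, 0.3 to 0.5 kg. Origin at its centre, level with its lug tips (it starts standing on them), z up. Four round lugs point down at x = +-62, y = +-85 mm: 10 mm long, 14 mm thick, tapered over the last 5 mm to 12 mm at the tip. Plate at z = 10 to 14 mm; two bays with 9 mm rims hold a loose dish each
- tray_handle (a point): grasp point on the white tray's blue upright handle, 70 mm above the tray's origin, axes as the tray's. The handle is 44 mm along x and 14 mm thick along y (flat sides: grasp it across y), free from z = 50 up to its top at 92 mm above the tray's origin. The dishes beside it reach up to 31 mm
- stack_base: fixed aluminium plate, 170 (x) x 280 (y) x 8 mm, origin at the centre of its underside on the worktop, z up, x roughly away from the robot. The grey lower tray is clamped on it, square with it and centred in x, but at any offset from -15 to +15 mm along the base's y: the offset is not reported, and the clamp does not give way to pushing
- rail_level (a point): point fixed to the base, 44 mm above its origin, level with the tops of the lower tray's two flat blue rails. The rails run along y at x = +-62 mm (28 wide, 248 long), each with two square sockets 16 mm wide, 14 deep, at y = +-85 mm from the lower tray's centre. White tray's origin: at this height with lug tips on the rails, 10 mm lower when fully home
- bolt (a joint): steel bolt on the lower tray's near side, mid-length; slides along the base's +x with about 2 N friction. 0 m = open, 0.020 m = home over the seated tray's rim. Slide it by its red knob: 14 mm square, 59 to 90 mm above the base's origin; bolt guides beside it reach 59 mm
- knob_nominal (a point): point fixed to the base at x = -110 mm, z = 75 mm: where the middle of the bolt's red knob would be with the bolt open and the lower tray's offset zero. The true knob stands off from it along y by the lower tray's offset (that of the seated white tray, within 2 mm) and along x by the bolt's joint value
- dish_up_1: covered culture dish, 91 mm wide, 17 mm high, loose in the white tray's bay at its y = -60 mm; origin at the centre of its underside, z up
- dish_up_2: covered culture dish, 91 mm wide, 17 mm high, loose in the white tray's bay at its y = +60 mm; origin at the centre of its underside, z up
- marker_black: felt marker with a black cap, 17 x 136 x 18 mm, lying in the middle of the worktop: leave alone; origin at its centre underneath
- timer: white digital timer, 70 x 64 x 17 mm, lying in the middle of the worktop: leave alone; origin at the centre of its underside
Things that resemble listed ones, but are neither listed nor needed, are in the scene too. Leave any black look-alike of the dish_up_1 alone.

How it is judged:
By the outcome, as a careful person would: the job done as asked, in the order asked, and still so for the second after the job is handed in, with the robot touching nothing.
It also fails if it takes over 72 s, if anything falls off the work surface, if the arm or the gripper's body presses on something with over 40 N, if the wrist force passes 120 N, or if a joint passes its speed limit or range.

ROBOT

A 7-joint arm with a two-finger parallel gripper is mounted at the origin on a cart in front of the work surface, level with it; the furniture and walls round the work are solid. World frame = base frame: x ahead of the robot, y to its left, z up, the work surface at z = 0. Lengths are in m, angles in rad, forces in N, time in s.
With the tool pointing down it reaches from about 0.4 to 0.875 m from the base axis. Payload 6.5 kg.
Tool frame: the origin (TCP) lies midway between the tips of the shut fingers; the grasp point (between the pads) lies 19 mm behind it; z points along the fingers, x is the direction in which the jaws open and shut, and the axes are right-handed (so a half turn about z gives the same grasp; the last joint's range is limited). The gripper opens to 88 mm and grips with 3 to 60 N. Pads are 18 mm wide; open, the fingers measure 123 mm over their backs; the gripper's body (75 mm by 187 mm) begins 45 mm behind the grasp point.
Start: joints at [1.217, 0.536, -0.004, 1.538, 0.003, 1.067, -0.071], TCP at [0.184, -0.623, 0.239] pointing down, gripper open.
Joint ranges: [-2.7, 2.7], [-0.37, 2.16], [-1.27, 1.26], [0.24, 2.4], [-1.31, 4.45], [0.19, 1.91], [-2.76, 2.76]. Speed limits (rad/s): [2.39, 2.39, 3.14, 3.14, 3.14, 3.14, 3.14].

INTERFACE

Orientations are given as a unit quaternion [x, y, z, w].
In Python, from cell import env, vision, order gives the robot as it stands.
- The arm moves only by the tool apply_moves, never from a script. Its argument "rows" is a list of rows, each a list of 7 numbers: the turn, a rotation vector about the tool's x, y, z in degrees, then the shift along the tool's x, y, z in mm, then the opening, from 0 (shut) to 1 (fully open). In form: [[ax, ay, az, dx, dy, dz, claw], ...]. A call has 1 to 5 rows; each row shifts and turns the commanded pose from where the row before left it, along the tool's axes as they then stand; what a row does not reach is not made up. A row lasts 1/8 s, in which the tool goes at most 62.5 mm and 10.7 degrees, less where a joint would pass 70% of its speed; a pose out of reach is approached as far as the arm can. A call with a gripper value outside its range is refused whole. The fingers move at their own pace and stop on an object; the grip force is fixed at half the most. Time passes only in rows, so rows that do not move let the fingers close. It gives the time, the measured TCP pose, the force and the opening at its end, in the units of the state.
- env.get_state(): the state, without advancing time (a new reading comes with each control period).
- vision.capture(name): name is "scene" or "side" or "wrist"; returns a dict with "img" (420x560x3 uint8, blue, green, red), "fx", "fy", "cx", "cy" (pixels), "pose" (4x4, takes a point from camera to world coordinates); the wrist camera has in their place "T_tool_cam" (4x4, takes a point from camera to tool coordinates, whose origin is the TCP and whose axes are the tool frame's). Camera axes: x right, y up, looking along -z (the intrinsics and any distortion apply to the point x, -y, -z); pixel columns grow to the right and rows downward; lengths in m; the calibration is good to about 2 mm. The wrist camera is an equidistant fisheye: a pixel r from the principal point sees the ray r / f radians off the axis. A picture is of the moment at which its call begins: read the wrist's pose just before it. There is no depth.
- order.job_done(): hands the job in, once; it reports no verdict.
Trained networks look in a picture, given as the dict that the camera call returned (one of the last four; its "shot" number tells which), for a name from the list of things; names that differ only in an ending like _2 or _b are one class to them, and where a whole thing is asked for, a point or a joint stands for the part that bears it (a point fixed in the world has none). Each returns a list of dicts, best first, with "score" (0 to 1); they miss things now and then, are a little off and sometimes report something else, mostly with a low value. They report only what shows in the picture. A call takes as long as a camera call. They do not tell look-alikes from the thing itself.
- vision.find_in(name, picture): "at" ([x, y, z] in m, in the coordinates of the camera as it stood for that picture, good to about 4 mm: the middle of the surface that is visible of it).
- vision.place_of(name, picture): "at" ([x, y, z] in m, in the coordinates of the camera as it stood for that picture, good to about 4 mm: a listed point, or the origin of a listed thing).
The state is a dict: "t": time; "qpos": joint angles; "dq": joint speeds; "joint_torque": joint torques, N m; "tcp_pos": TCP position; "orientation": TCP orientation; "ft_force": force on the tool from outside, world axes, zero at the start; "moment": the same for the moment, N m; "gripper_width": finger opening in m.
Only numpy, scipy, OpenCV 4.12 (cv2) and the standard library are available. Lean on these libraries where they do the work, as an engineer would, in place of code of your own. Each camera call takes 0.05 s, during which the arm holds its last target.

## Working session

There is one attempt and no reset: what is moved stays moved. The work goes in short steps, Python scripts to look and compute and a tool call to move; the robot and the scene stay as the last step left them, time stands still between calls to the robot, and variables do not carry over. Pictures are saved under pics/ and viewed, and the job is handed in when it is done.

Besides the shell and the picture viewer there is one more tool, called after "Call:" as name(argument=value, ...) on one line, values as JSON. apply_moves: Moves the arm, as the interface text tells. Its arguments: {"type":"object","properties":{"rows":{"type":"array","items":{"type":"array","items":{"type":"number"}}}},"required":["rows"]}

```bash
ls -la; mkdir -p pics; cat > h.py <<'E'
from cell import env, vision, order
import numpy as np, cv2
from scipy.spatial.transform import Rotation as R
def toolT(s=None):
    s=s or env.get_state()
    T=np.eye(4);T[:3,:3]=R.from_quat(s['orientation']).as_matrix();T[:3,3]=s['tcp_pos'];return T
def cap(n,fn=None):
    T=toolT()
    c=vision.capture(n)
    c['T']=np.array(c['pose']) if 'pose' in c else T@np.array(c['T_tool_cam'])
    if fn: cv2.imwrite('pics/'+fn,c['img'])
    return c
def w(c,p): return (c['T']@np.append(p,1))[:3]
def proj(c,P):
    q=(np.linalg.inv(c['T'])@np.append(P,1))[:3]; q=np.array([q[0],-q[1],-q[2]])
    if 'pose' in c: return c['fx']*q[0]/q[2]+c['cx'],c['fy']*q[1]/q[2]+c['cy']
    th=np.arctan2(np.hypot(q[0],q[1]),q[2]);r=np.hypot(q[0],q[1])+1e-12
    return c['fx']*th*q[0]/r+c['cx'],c['fy']*th*q[1]/r+c['cy']
E
python3 - <<'E'
from h import *
s=env.get_state();print(s)
for n in ['scene','side']:
    c=cap(n,n+'0.png');print(n,[k for k in c],c['T'].round(3).tolist(),c['fx'],c['cx'],c['cy'])
    for nm in ['upper_tray','tray_handle','stack_base','rail_level','knob_nominal','bolt','dish_up_1','marker_black','timer']:
        try:
            for r in vision.place_of(nm,c)[:3]: print(nm,round(r['score'],2),w(c,r['at']).round(4),np.round(proj(c,w(c,r['at']))), {k:v for k,v in r.items() if k not in('at','score')})
        except Exception as e: print(nm,e)
E
```

```text
total 12
drwxr-xr-x  3 agent agent 4096 Dec  7 00:30 .
drwxr-xr-x 23 root  root  4096 Dec  7 00:30 ..
drwxr-xr-x  2 agent agent 4096 Dec  7 00:30 pics
{'t': 0.0, 'qpos': array([ 1.21679924,  0.53715048, -0.00446903,  1.53884485,  0.00259425,
        1.06731109, -0.0712239 ]), 'dq': array([-4.66328834e-04,  3.69553997e-04, -3.91318662e-05,  5.84362623e-04,
        1.06997045e-03,  5.69582572e-05,  6.12479411e-04]), 'joint_torque': array([-4.92144482e-04, -5.70982254e+01,  9.90518779e-01, -2.51608211e+01,
       -5.62144595e-02,  1.79203186e-02,  1.91316258e-04]), 'tcp_pos': array([ 0.18432727, -0.62268244,  0.23785999]), 'orientation': array([ 8.01220343e-01, -5.98368810e-01, -7.14368580e-04, -4.67973198e-04]), 'ft_force': array([-0.60418307,  0.14954035, -0.56246529]), 'moment': array([-0.02118791,  0.01058479,  0.02075656]), 'gripper_width': 0.08789767446033984}
scene ['img', 'fx', 'fy', 'cx', 'cy', 'pose', 'shot', 'T'] [[0.6, 0.423, -0.679, -0.6], [-0.8, 0.319, -0.508, -0.946], [0.002, 0.848, 0.53, 0.92], [0.0, 0.0, 0.0, 1.0]] 532.3449076900113 285.6619466204647 214.6004009419866
u
[... 1084 characters left out ...]
3 -0.2186  0.0113] [294. 229.] {}
tray_handle 0.84 [ 0.5057 -0.2729  0.0674] [303. 224.] {}
rail_level 0.7 [ 0.4861  0.3731 -0.0047] [197. 186.] {}
rail_level 0.66 [0.4882 0.371  0.0476] [197. 176.] {}
rail_level 0.43 [ 0.5066 -0.2744  0.0687] [303. 224.] {}
knob_nominal 0.83 [0.3776 0.3748 0.0729] [176. 179.] {}
bolt it knows: dish_up, knob_nominal, marker_black, rail_level, stack_base, timer, tray_handle, upper_tray
dish_up_1 0.81 [ 0.4744 -0.6562  0.001 ] [384. 289.] {}
dish_up_1 0.61 [ 0.5138 -0.22    0.0117] [294. 230.] {}
dish_up_1 0.49 [ 0.4984 -0.337   0.0146] [314. 243.] {}
marker_black 0.43 [ 0.4507  0.0815 -0.0015] [232. 211.] {}
timer 0.48 [ 0.4563 -0.0125  0.002 ] [248. 218.] {}
```

View pics/scene0.png

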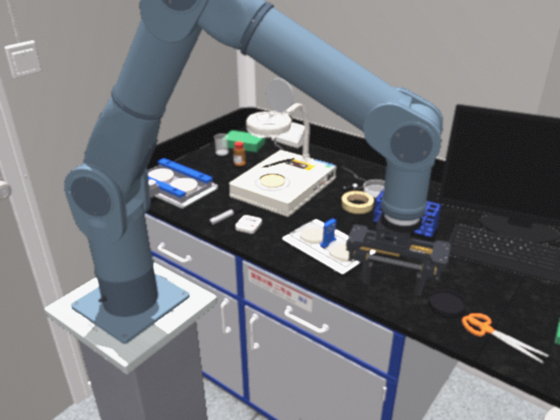

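View pics/side0.png

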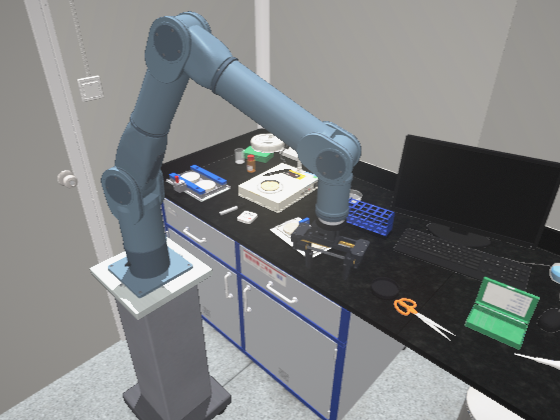

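```bash
python3 - <<'E'
import cv2
a=cv2.imread('pics/scene0.png')
b=cv2.resize(a[130:250,90:250],None,fx=4,fy=4,interpolation=cv2.INTER_CUBIC)
cv2.imwrite('pics/crop_base.png',b)
b=cv2.resize(a[180:300,240:400],None,fx=4,fy=4,interpolation=cv2.INTER_CUBIC)
cv2.imwrite('pics/crop_tray.png',b)
E
```

```text
(no output)
```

View pics/crop_base.png

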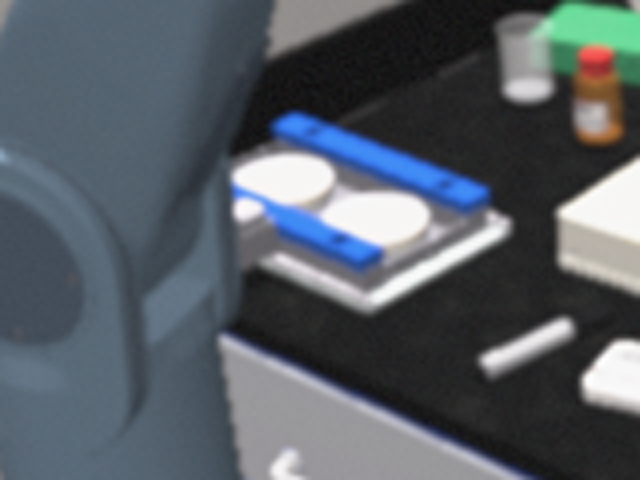

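View pics/crop_tray.png

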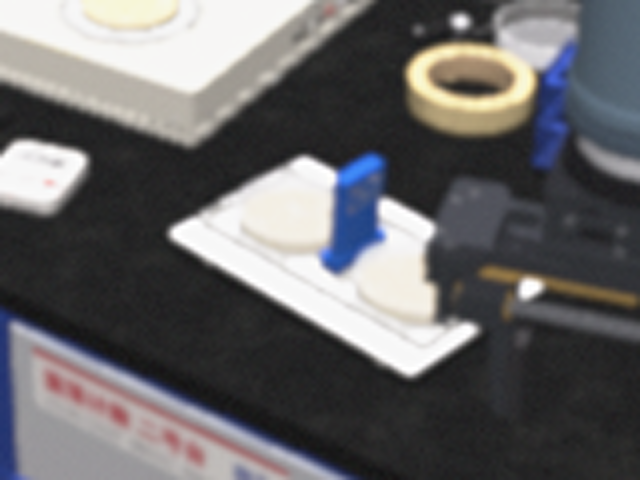

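The white tray stands at scene pixel (329,247), with its blue handle at (331,228). The grey tray with blue rails is at (172,185), partly behind the arm. There are three dish detections. (313,235) and (345,252) lie in the white tray, and the black one at (447,304) is the look-alike to leave alone.

Next I'll move over the white tray.

Call:
apply_moves(rows=[[0,0,0,-24,-40,0,1],[0,0,0,-24,-40,0,1],[0,0,0,-24,-40,0,1],[0,0,0,-24,-40,0,1],[0,0,0,-24,-40,0,1]])

```text
t: 1.52
tcp_pos: [0.3432, -0.4503, 0.2389]
orientation: [0.801, -0.598, 0.0, 0.0]
ft_force: [0.6, -1.1, -0.4]
gripper_width: 0.0883
```

Call:
apply_moves(rows=[[0,0,0,-24,-40,0,1],[0,0,0,-24,-40,0,1],[0,0,0,-24,-40,0,1],[0,0,8,-24,-40,0,1],[0,0,8,0,0,0,1]])

```text
t: 2.15
tcp_pos: [0.4716, -0.3098, 0.2389]
orientation: [0.711, -0.703, 0.0, -0.001]
ft_force: [-0.8, 0.5, 0.1]
gripper_width: 0.088
```

Call:
apply_moves(rows=[[0,0,7,0,0,0,1],[0,0,0,0,0,0,1],[0,0,0,0,0,0,1]])

```text
t: 2.52
tcp_pos: [0.4683, -0.314, 0.2388]
orientation: [-0.667, 0.745, -0.0, -0.0]
ft_force: [-0.4, 0.5, -0.4]
gripper_width: 0.0884
```

```bash
cat >> h.py <<'E'
def look(n,fn,names,k=2):
    c=cap(n,fn)
    for nm in names:
        for r in vision.place_of(nm,c)[:k]: print(nm,round(r['score'],2),w(c,r['at']).round(4),np.round(proj(c,w(c,r['at']))))
    return c
E
python3 - <<'E'
from h import *
c=look('wrist','w1.png',['tray_handle','upper_tray','dish_up'],3);print(c['T'].round(3).tolist(),c['fx'],c['cx'],c['cy'],c.keys())
look('scene','s1.png',['tray_handle','upper_tray','stack_base','rail_level','knob_nominal','dish_up'],3)
look('side','d1.png',['tray_handle','upper_tray','stack_base','rail_level','knob_nominal'],2)
E
```

```text
tray_handle 0.68 [ 0.5064 -0.275   0.0735] [232. 161.]
tray_handle 0.17 [ 0.4506  0.0828 -0.0066] [ 29. 225.]
upper_tray 0.93 [ 5.076e-01 -2.765e-01 -5.000e-04] [241. 153.]
dish_up 0.85 [ 0.4702 -0.6599 -0.0015] [514. 160.]
dish_up 0.82 [ 0.4929 -0.3377  0.0087] [294. 160.]
dish_up 0.71 [ 0.5153 -0.2209  0.0142] [192. 154.]
[[-0.112, 0.955, 0.273, 0.537], [-0.994, -0.107, -0.031, -0.323], [-0.001, -0.275, 0.961, 0.385], [0.0, 0.0, 0.0, 1.0]] 325.19226210127806 276.85139734581736 213.70646411492726 dict_keys(['img', 'fx', 'fy', 'cx', 'cy', 'T_tool_cam', 'shot', 'T'])
tray_handle 0.75 [ 0.5067 -0.2808  0.0687] [331. 229.]
upper_tray 0.84 [ 0.5043 -0.2791  0.0029] [329. 248.]
stack_base 0.9 [0.4904 0.3766 0.0006] [172. 186.]
rail_level 0.93 [0.4906 0.3716 0.0449] [172. 175.]
knob_nominal 0.59 [0.3818 0.3758 0.075 ] [145. 179.]
dish_up 0.96 [ 0.4779 -0.6559  0.0022] [447. 304.]
dish_up 0.93 [ 0.4967 -0.337   0.0103] [344. 254.]
dish_up 0.71 [ 0.5124 -0.2168  0.0127] [313. 237.]
tray_handle 0.61 [ 0.5052 -0.2746  0.0687] [303. 224.]
upper_tray 0.57 [ 0.5084 -0.2791 -0.    ] [304. 239.]
upper_tray 0.36 [ 4.535e-01 -1.480e-02 -4.000e-04] [247. 219.]
stack_base 0.74 [ 0.4845  0.3734 -0.0008] [197. 185.]
rail_level 0.79 [0.4844 0.3721 0.0453] [196. 177.]
knob_nominal 0.96 [0.3767 0.3765 0.0744] [176. 179.]
```

View pics/w1.png

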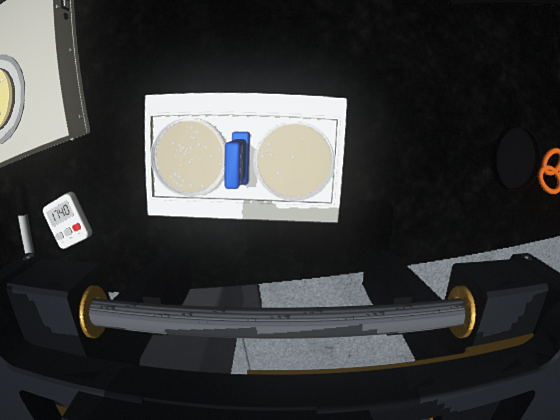

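View pics/s1.png

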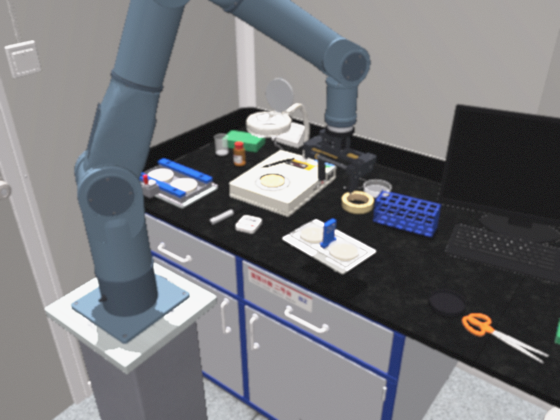

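```bash
cat >> h.py <<'E'
def ray(c,u,v,z):
    x=(u-c['cx']);y=(v-c['cy'])
    if 'pose' in c: d=np.array([x/c['fx'],-y/c['fy'],-1])
    else:
        r=np.hypot(x,y)+1e-12;th=r/c['fx']; d=np.array([np.sin(th)*x/r,-np.sin(th)*y/r,-np.cos(th)])
    d=c['T'][:3,:3]@d;o=c['T'][:3,3];t=(z-o[2])/d[2];return (o+t*d)[:2]
E
python3 - <<'E'
from h import *
c=cap('wrist')
g=cv2.cvtColor(c['img'],cv2.COLOR_BGR2GRAY)
m=np.zeros_like(g);m[80:235,135:360]=(g[80:235,135:360]>110)*255
cs=max(cv2.findContours(m,0,1)[0],key=cv2.contourArea)
P=np.array([ray(c,u,v,0.014) for u,v in cs[:,0,:]])
for _ in [0]:
    rr=cv2.minAreaRect((P*1000).astype(np.float32));print(rr)
hsv=cv2.cvtColor(c['img'],cv2.COLOR_BGR2HSV)
b=cv2.inRange(hsv,(105,120,40),(130,255,255));b[:120]=0;b[200:]=0;b[:,:210]=0;b[:,270:]=0
cs=max(cv2.findContours(b,0,1)[0],key=cv2.contourArea);print(cs[:,0,:].min(0),cs[:,0,:].max(0))
a=cv2.resize(c['img'][110:210,190:290],None,fx=6,fy=6);cv2.imwrite('pics/hc.png',a)
for dx,dy in [(22,7),(22,-7),(-22,7),(-22,-7)]:
    yaw=np.radians(-7);p=np.array([.507,-.277,.092])+np.array([dx*np.cos(yaw)-dy*np.sin(yaw),dx*np.sin(yaw)+dy*np.cos(yaw),0])/1000
    print(np.round(proj(c,p),1))
E
```

```text
((503.9208984375, -276.82867431640625), (236.40518188476562, 148.38429260253906), 81.32546997070312)
[225 132] [248 188]
[222.9 138.6]
[238.3 138.4]
[223.9 186.2]
[238.9 186.2]
```

View pics/hc.png

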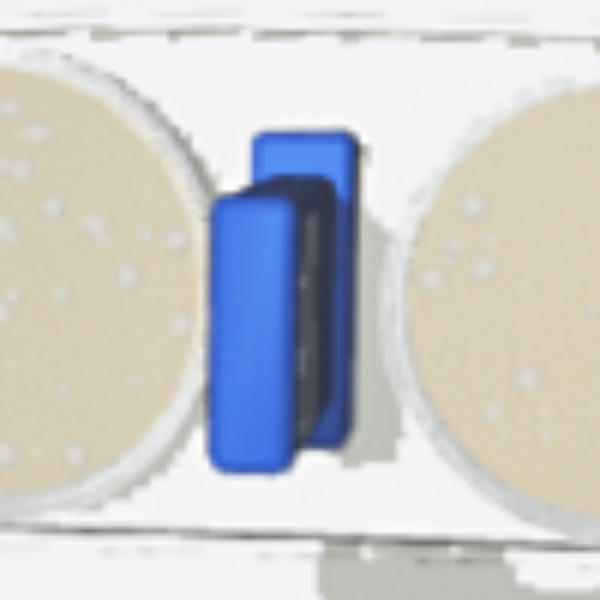

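```bash
cat >> h.py <<'E'
def plan(xyz,az):  # az: azimuth deg of tool x, tool down
    a=np.radians(az);x=np.array([np.cos(a),np.sin(a),0]);z=np.array([0,0,-1.]);Rt=np.stack([x,np.cross(z,x),z],1)
    T=toolT();rv=R.from_matrix(T[:3,:3].T@Rt).as_rotvec(degrees=True);d=np.array(xyz)-T[:3,3]
    print('rot',rv.round(2),'shift now-axes',(T[:3,:3].T@d*1000).round(1),'target-axes',(Rt.T@d*1000).round(1))
E
python3 - <<'E'
from h import *
c=cap('wrist')
print(ray(c,232.3,165.5,.092))
plan([.505,-.277,.051],-98.7)
E
```

```text
[ 0.50418199 -0.2779374 ]
rot [0.   0.   2.19] shift now-axes [-40.8 -32.2 187.7] target-axes [-42.  -30.6 187.7]
```

Call:
apply_moves(rows=[[0,0,2.2,0,0,0,1],[0,0,0,-21,-16,25,1],[0,0,0,-20.5,-15.5,35,1],[0,0,0,0,0,35,1],[0,0,0,0,0,0,1]])

```text
t: 4.1
tcp_pos: [0.504, -0.2766, 0.1415]
orientation: [-0.651, 0.759, 0.002, -0.001]
ft_force: [0.4, -0.0, 1.0]
gripper_width: 0.0882
```

```bash
python3 - <<'E'
from h import *
c=look('wrist','w2.png',['tray_handle'])
plan([.504,-.2775,.051],-98.7)
E
```

```text
tray_handle 0.82 [ 0.5067 -0.2771  0.078 ] [276. 223.]
rot [-0.03 -0.03 -0.08] shift now-axes [-0.6  2.1 93.6] target-axes [-0.5  2.1 93.6]
```

View pics/w2.png

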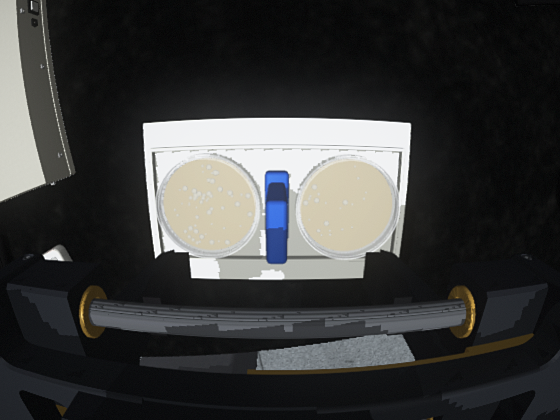

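Call:
apply_moves(rows=[[0,0,0,0,1,30,1],[0,0,0,0,0,30,1],[0,0,0,0,0,20,1],[0,0,0,0,0,8,1],[0,0,0,0,0,3,1]])

```text
t: 4.82
tcp_pos: [0.5053, -0.2779, 0.0532]
orientation: [-0.651, 0.759, -0.0, 0.0]
ft_force: [0.3, -0.9, 0.3]
gripper_width: 0.0881
```

Call:
apply_moves(rows=[[0,0,0,0,0,0,1],[0,0,0,0,0,0,0],[0,0,0,0,0,0,0],[0,0,0,0,0,0,0],[0,0,0,0,0,0,0]])

```text
t: 5.45
tcp_pos: [0.5048, -0.2775, 0.0528]
orientation: [-0.651, 0.759, -0.0, 0.0]
ft_force: [-0.1, -0.6, 0.3]
gripper_width: 0.0505
```

```bash
python3 - <<'E'
from h import *
s=env.get_state();print(s['tcp_pos'],s['ft_force'],s['moment'],s['gripper_width'])
look('wrist','w3.png',[])
E
```

```text
[ 0.50481453 -0.2775436   0.05276844] [-0.06200305 -0.62003164  0.32984252] [0.04306085 0.00950028 0.00267835] 0.05052167514802798
```

View pics/w3.png

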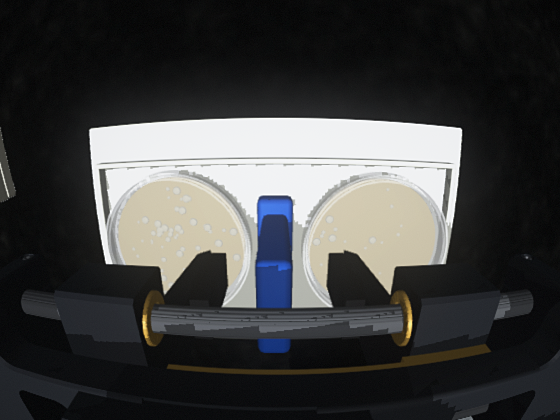

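The handle is centred between the closing fingers at column about 275. I'll go on closing.

Call:
apply_moves(rows=[[0,0,0,0,0,0,0],[0,0,0,0,0,0,0],[0,0,0,0,0,0,0],[0,0,0,0,0,0,0],[0,0,0,0,0,0,0]])

```text
t: 6.12
tcp_pos: [0.5048, -0.2772, 0.0527]
orientation: [-0.651, 0.759, 0.0, 0.0]
ft_force: [-0.0, 2.0, 0.9]
gripper_width: 0.0138
```

Call:
apply_moves(rows=[[0,0,0,0,0,-5,0],[0,0,0,0,0,-10,0],[0,0,0,0,0,-10,0],[0,0,0,0,0,0,0],[0,0,0,0,0,0,0]])

```text
t: 6.75
tcp_pos: [0.5047, -0.2775, 0.0778]
orientation: [-0.651, 0.759, 0.0, -0.0]
ft_force: [-0.4, 0.3, -5.0]
gripper_width: 0.0138
```

```bash
python3 - <<'E'
from h import *
s=env.get_state();print(s['t'],s['tcp_pos'],s['ft_force'],s['moment'],s['gripper_width'],R.from_quat(s['orientation']).as_matrix().round(4).tolist())
look('scene','s3.png',['upper_tray','dish_up','timer'])
E
```

```text
6.75 [ 0.50468662 -0.27754103  0.07775551] [-0.40211752  0.30274108 -4.99303401] [ 0.08499418 -0.01768275 -0.01066853] 0.01377759985913916 [[-0.1514, -0.9885, -0.0001], [-0.9885, 0.1514, -0.0], [0.0, 0.0, -1.0]]
upper_tray 0.79 [ 0.5066 -0.2795  0.0258] [330. 241.]
dish_up 0.76 [ 0.4784 -0.6552  0.0034] [446. 304.]
dish_up 0.7 [ 0.5145 -0.2185  0.0386] [314. 229.]
timer 0.52 [ 4.551e-01 -1.030e-02 -4.000e-04] [248. 226.]
```

View pics/s3.png

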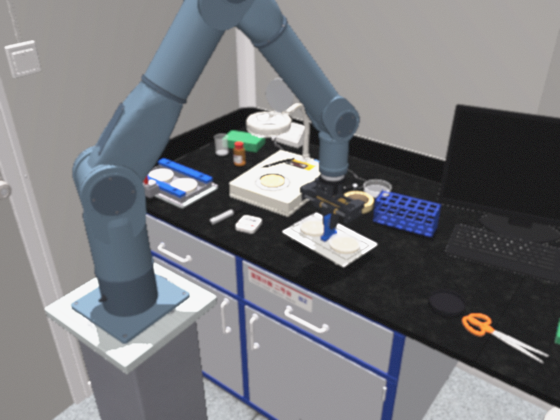

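Call:
apply_moves(rows=[[0,0,0,0,0,-20,0],[0,0,0,0,0,-30,0],[0,0,0,0,0,-30,0],[0,0,0,-10,2,-30,0],[0,0,0,-20,4,-25,0]])

```text
t: 7.58
tcp_pos: [0.5032, -0.2476, 0.2137]
orientation: [-0.651, 0.759, -0.0, -0.0]
ft_force: [0.3, 0.0, -5.1]
gripper_width: 0.0134
```

Call:
apply_moves(rows=[[0,0,0,-30,6,-20,0],[0,0,0,-35,8,-10,0],[0,0,0,-35,8,-10,0],[0,0,0,-35,8,-10,0],[0,0,0,-35,8,-10,0]])

```text
t: 8.2
tcp_pos: [0.4911, -0.072, 0.2728]
orientation: [-0.651, 0.759, 0.0, -0.0]
ft_force: [1.4, -0.2, -4.9]
gripper_width: 0.0139
```

Call:
apply_moves(rows=[[0,0,0,-35,8,0,0],[0,0,0,-35,8,0,0],[0,0,0,-35,8,0,0],[0,0,0,-35,8,0,0],[0,0,0,-35,8,0,0]])

```text
t: 8.82
tcp_pos: [0.4781, 0.1068, 0.2725]
orientation: [-0.651, 0.759, 0.0, -0.0]
ft_force: [0.6, 0.1, -4.8]
gripper_width: 0.0137
```

Call:
apply_moves(rows=[[0,0,-2,-35,8,0,0],[0,0,-3,-30,8,0,0],[0,0,-3,-25,8,0,0],[0,0,0,-15,4,0,0],[0,0,0,0,0,0,0]])

```text
t: 9.45
tcp_pos: [0.4609, 0.2135, 0.2726]
orientation: [-0.703, 0.711, 0.0, -0.0]
ft_force: [-0.2, 0.3, -5.0]
gripper_width: 0.0138
```

```bash
python3 - <<'E'
from h import *
s=env.get_state();print(s['t'],s['tcp_pos'],s['ft_force'],s['gripper_width'])
plan([.335,.375,.30],-90)
look('wrist','w4.png',['stack_base','rail_level'])
E
```

```text
9.45 [0.4609233  0.21347354 0.27259816] [-0.15247669  0.28802706 -4.95164015] 0.013765737111238954
rot [ 0.02 -0.01 -0.66] shift now-axes [-160.1  127.8  -27.4] target-axes [-161.5  125.9  -27.4]
```

View pics/w4.png

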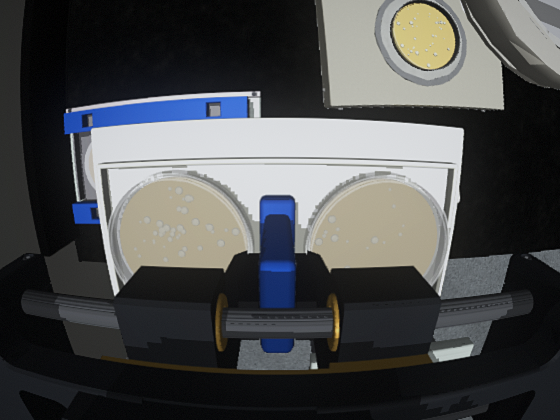

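The far rail's sockets show at (88,119) and (214,109), and a wall stands to the left at columns below 70. I'll move nearer the robot to see the whole base beyond the tray.

Call:
apply_moves(rows=[[0,0,-0.7,-20,15,-5,0],[0,0,0,-30,22,-7,0],[0,0,0,-35,28,-7,0],[0,0,0,-35,28,-7,0],[0,0,0,-25,20,0,0]])

```text
t: 10.22
tcp_pos: [0.3482, 0.3589, 0.2994]
orientation: [-0.707, 0.707, -0.0, 0.001]
ft_force: [0.7, -0.4, -5.4]
gripper_width: 0.0138
```

Call:
apply_moves(rows=[[0,0,0,-15,12,0,0],[0,0,0,0,0,0,0],[0,0,0,0,0,0,0]])

```text
t: 10.6
tcp_pos: [0.3379, 0.3716, 0.2985]
orientation: [-0.706, 0.708, -0.001, -0.0]
ft_force: [0.2, -0.7, -4.5]
gripper_width: 0.0138
```

```bash
python3 - <<'E'
from h import *
s=env.get_state();print(s['t'],s['tcp_pos'],s['ft_force'],s['gripper_width'],s['qpos'].round(2))
look('wrist','w5.png',['stack_base','rail_level','knob_nominal'])
E
```

```text
10.6 [0.33791484 0.37160353 0.29854826] [ 0.22090759 -0.67403581 -4.45859818] 0.013834055799472398 [-0.53  0.25 -0.47  1.83  0.13  1.09 -2.62]
stack_base 0.76 [ 0.4852  0.3685 -0.0027] [278.  67.]
rail_level 0.97 [0.4861 0.3697 0.0411] [277.  61.]
```

View pics/w5.png

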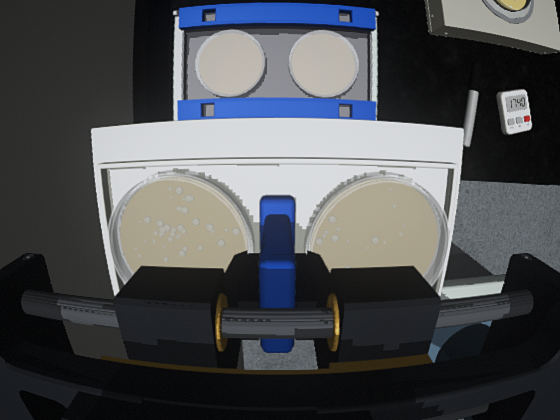

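```bash
cat > m.py <<'E'
from h import *
def sockets(c,rough):
    # rough: list of pixel centres; refine by dark centroid top edges
    g=cv2.cvtColor(c['img'],cv2.COLOR_BGR2GRAY).astype(int)
    return g
E
python3 - <<'E'
from h import *
c=cap('wrist');np.save('T5.npy',c['T'])
b=cv2.resize(c['img'][0:125,165:385],None,fx=3.6,fy=3.6,interpolation=cv2.INTER_NEAREST);cv2.imwrite('pics/w5c.png',b)
for n,(u,v) in dict(ul=(209,15),ur=(345,15),ll=(208,110),lr=(348,110)).items():
    p=cv2.resize(c['img'][max(0,v-15):v+15,u-18:u+18],None,fx=10,fy=10,interpolation=cv2.INTER_NEAREST)
    p=p if p.shape[0]==300 else cv2.copyMakeBorder(p,300-p.shape[0],0,0,0,cv2.BORDER_CONSTANT)
    globals()[n]=p
cv2.imwrite('pics/w5s.png',np.vstack([np.hstack([ul,ur]),np.hstack([ll,lr])])[:600])
E
```

```text
(no output)
```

View pics/w5c.png

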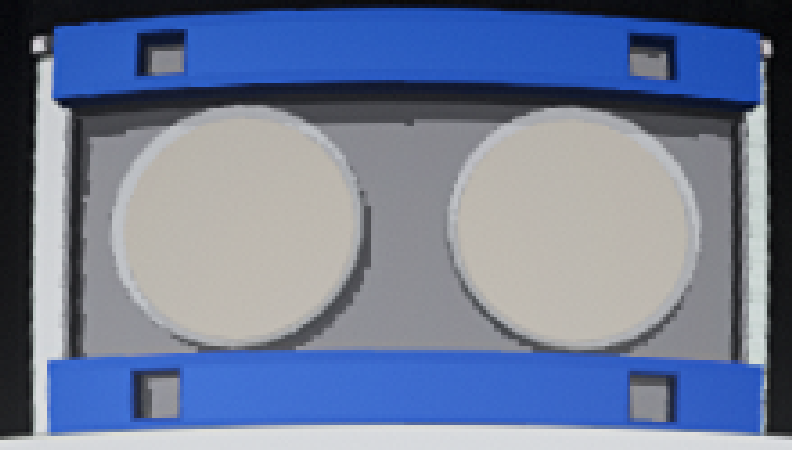

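View pics/w5s.png

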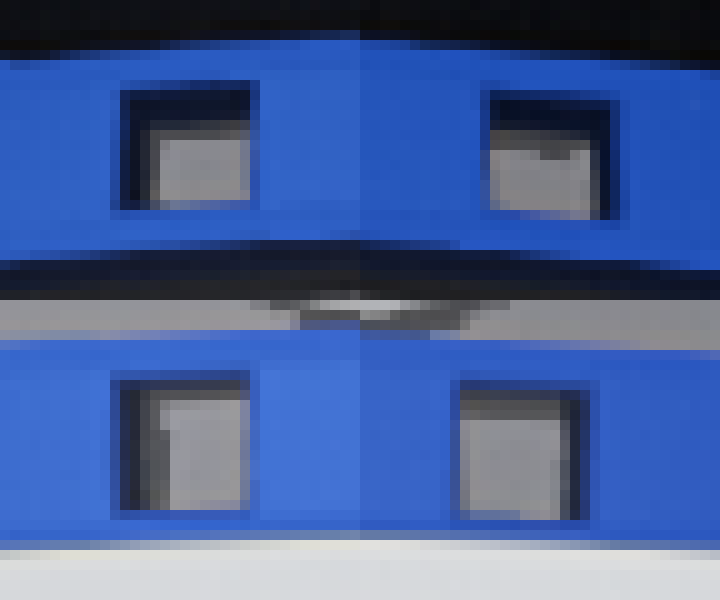

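```bash
cat > meas.py <<'E'
from h import *
c=cap('wrist');s=env.get_state();tcp=s['tcp_pos'];img=c['img']
hsv=cv2.cvtColor(img,cv2.COLOR_BGR2HSV)
blue=cv2.inRange(hsv,(100,120,130),(130,255,255));blue[125:]=0
cv2.imwrite('pics/bl.png',blue)
cts,h=cv2.findContours(blue,cv2.RETR_CCOMP,cv2.CHAIN_APPROX_NONE)
pts=[]
for i,k in enumerate(cts):
    a=cv2.contourArea(k)
    if h[0][i][3]>=0 and a>60:
        M=np.zeros(blue.shape,np.uint8);cv2.drawContours(M,[k],-1,255,-1);M[blue>0]=0
        v,u=np.nonzero(M);
        # corner-wise: use world mean of filled pixels
        W=np.array([ray(c,x,y,.044) for x,y in zip(u,v)]);ctr=(W.min(0)+W.max(0))/2
        print(a,u.min(),u.max(),v.min(),v.max(),W.mean(0).round(4),(W.max(0)-W.min(0)).round(4));pts.append(W.mean(0))
pts=np.array(pts)
if len(pts)==4:
    C=pts.mean(0);o=np.argsort(-pts[:,0]);far=pts[o[:2]];near=pts[o[2:]]
    far=far[np.argsort(far[:,1])];near=near[np.argsort(near[:,1])]
    print('centre',C.round(4),'spacing y',far[1]-far[0],near[1]-near[0],'x',far-near)
    d=far[1]-far[0]+near[1]-near[0];print('yaw from y',np.degrees(np.arctan2(-d[0],d[1])))
    d=(far-near).sum(0);print('yaw from x',np.degrees(np.arctan2(d[1],d[0])))
# tray corners
zt=tcp[2]-.0388
g=cv2.cvtColor(img,cv2.COLOR_BGR2GRAY)
m=np.zeros_like(g);m[112:255,80:480]=(g[112:255,80:480]>150)*255
cs=max(cv2.findContours(m,0,1)[0],key=cv2.contourArea)
hull=cs[:,0,:]
L=[hull[hull[:,1]==v,0].min() for v in (140,160,180,200)];Rr=[hull[hull[:,1]==v,0].max() for v in (140,160,180,200)]
print('tcp',tcp,'tray sides y', [((ray(c,l-.5,v,zt)+ray(c,r+.5,v,zt))/2-tcp[:2]).round(4).tolist()+[float((ray(c,l-.5,v,zt)-ray(c,r+.5,v,zt))[1].round(4))] for l,r,v in zip(L,Rr,(140,160,180,200))])
fe=[hull[hull[:,0]==u,1].min() for u in (100,150,200,250,300,350,400,450)]
print('far edge x',[ (ray(c,u,v-.5,zt)-tcp[:2])[0].round(4) for u,v in zip((100,150,200,250,300,350,400,450),fe)],fe)
E
python3 meas.py
```

```text
202.0 340 352 103 116 [0.4252 0.2867] [0.0166 0.0154]
198.0 202 214 102 115 [0.4266 0.4563] [0.0164 0.0154]
182.0 340 352 9 21 [0.549  0.2855] [0.017  0.0158]
184.5 203 216 8 20 [0.5509 0.4556] [0.0168 0.0167]
centre [0.4879 0.371 ] spacing y [0.00188497 0.17011024] [0.00140468 0.16956929] x [[ 0.12385891 -0.00126084]
 [ 0.12433921 -0.00071989]]
yaw from y -0.5548676130408661
yaw from x -0.45723427943969763
tcp [0.33702938 0.37261776 0.29868821] tray sides y [[0.0653, -0.0014, 0.2351], [0.0524, -0.001, 0.235], [0.0394, -0.001, 0.2348], [0.0261, -0.001, 0.2353]]
far edge x [np.float64(0.0728), np.float64(0.0729), np.float64(0.0728), np.float64(0.073), np.float64(0.0729), np.float64(0.0731), np.float64(0.0725), np.float64(0.0727)] [np.int32(128), np.int32(123), np.int32(120), np.int32(118), np.int32(118), np.int32(119), np.int32(123), np.int32(127)]
```

```bash
cat > meas2.py <<'E'
from h import *
import sys
res=[];zs=[];rots=[];tc=[]
for k in range(4):
    s=env.get_state();zs.append(s['tcp_pos'][2]);rots.append(R.from_quat(s['orientation']).as_matrix());tc.append(s['tcp_pos'])
    c=cap('wrist');c['T']=np.array(c['T_tool_cam'])   # tool frame
    img=c['img'];zr=0
zm=np.mean(zs);print('zs',np.round(zs,4),'tcp',np.mean(tc,0).round(4))
Rm=R.from_matrix(rots).mean().as_matrix();print(Rm.round(4).tolist())
hsv=cv2.cvtColor(img,cv2.COLOR_BGR2HSV)
blue=cv2.inRange(hsv,(100,120,130),(130,255,255));blue[125:]=0
cts,h=cv2.findContours(blue,cv2.RETR_CCOMP,cv2.CHAIN_APPROX_NONE)
pts=[]
for i,k in enumerate(cts):
    if h[0][i][3]>=0 and cv2.contourArea(k)>60:
        M=np.zeros(blue.shape,np.uint8);cv2.drawContours(M,[k],-1,255,-1);M[blue>0]=0
        v,u=np.nonzero(M);pts.append(np.mean([ray(c,x,y,zm-.044) for x,y in zip(u,v)],0)*1000)
pts=np.array(pts);C=pts.mean(0);print(pts.round(1).tolist(),'C tool mm',C.round(2))
o=np.argsort(pts[:,1]);far=pts[o[:2]];near=pts[o[2:]]
far=far[np.argsort(far[:,0])];near=near[np.argsort(near[:,0])]
d=far[1]-far[0]+near[1]-near[0];print('rot about tool z',np.degrees(np.arctan2(d[1],d[0])),d/2)
d=(near-far).sum(0);print('rot from other',np.degrees(np.arctan2(-d[0],d[1])),d/2)
g=cv2.cvtColor(img,cv2.COLOR_BGR2GRAY)
m=np.zeros_like(g);m[112:255,80:480]=(g[112:255,80:480]>150)*255
hull=max(cv2.findContours(m,0,1)[0],key=cv2.contourArea)[:,0,:]
for v in (140,160,180,200):
    l,r=hull[hull[:,1]==v,0].min(),hull[hull[:,1]==v,0].max()
    a,b=ray(c,l-.5,v,.0388),ray(c,r+.5,v,.0388);print('side mid x',((a+b)/2*1000).round(2)[0],'w',((b-a)*1000).round(1)[0])
us=(100,150,200,250,300,350,400,450)
E_=[ray(c,u,hull[hull[:,0]==u,1].min()-.5,.0388)*1000 for u in us]
print('far edge y',np.mean(E_,0)[1],'slope deg',np.degrees(np.polyfit([e[0] for e in E_],[e[1] for e in E_],1)[0]))
E
python3 meas2.py
```

```text
zs [0.2987 0.2987 0.2987 0.2987] tcp [0.3369 0.3728 0.2987]
[[-0.0008, -1.0, 0.0], [-1.0, 0.0008, -0.0001], [0.0001, -0.0, -1.0]]
[[86.6, -88.8], [-83.1, -90.1], [87.5, -212.4], [-82.4, -214.0]] C tool mm [   2.14 -151.31]
rot about tool z 0.4971992235479575 [169.7431574    1.47302795]
rot from other 0.3608361529463881 [ -0.77919285 123.72338875]
side mid x 1.11 w 235.1
side mid x 0.71 w 235.0
side mid x 0.71 w 234.8
side mid x 0.7 w 235.3
far edge y -72.5764969788641 slope deg -0.008211665631693697
```

Call:
apply_moves(rows=[[0,0,0.45,0,-15,0,0],[0,0,0,1,-30,0,0],[0,0,0,1,-40,0,0],[0,0,0,0,-40,20,0],[0,0,0,0,-27.5,35,0]])

```text
t: 11.72
tcp_pos: [0.4933, 0.3696, 0.2439]
orientation: [-0.703, 0.711, -0.001, 0.002]
ft_force: [0.4, -0.1, -5.1]
gripper_width: 0.0139
```

Call:
apply_moves(rows=[[0,0,0,0,0,40,0],[0,0,0,0,0,40,0],[0,0,0,0,0,30,0],[0,0,0,0,0,16,0],[0,0,0,0,0,0,0]])

```text
t: 12.35
tcp_pos: [0.4892, 0.3694, 0.1168]
orientation: [-0.704, 0.71, -0.0, -0.001]
ft_force: [-0.0, -0.1, -4.2]
gripper_width: 0.0135
```

```bash
python3 - <<'E'
from h import *
s=env.get_state();print(s['t'],s['tcp_pos'],s['ft_force'],s['moment'],s['gripper_width'],s['qpos'].round(2),R.from_quat(s['orientation']).as_matrix().round(4).tolist())
look('wrist','w6.png',[]);look('scene','s6.png',['upper_tray'])
E
```

```text
12.35 [0.48922597 0.36944985 0.11680207] [-0.03755523 -0.14861581 -4.20931556] [ 0.01522413  0.04419845 -0.00028759] 0.013549928329132533 [-0.48  0.65 -0.34  1.71  0.28  0.83 -2.52] [[-0.0085, -1.0, -0.0012], [-1.0, 0.0085, -0.0013], [0.0013, 0.0012, -1.0]]
upper_tray 0.66 [0.491  0.3685 0.0673] [171. 170.]
```

View pics/w6.png

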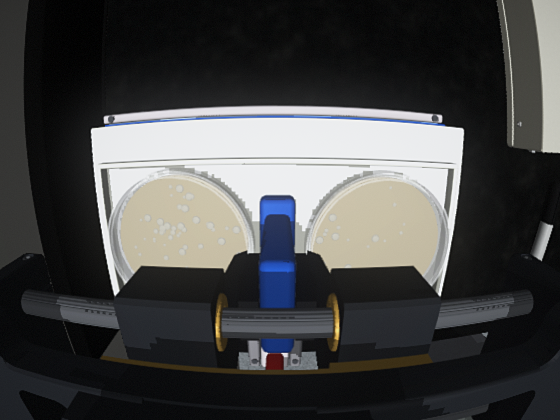

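View pics/s6.png

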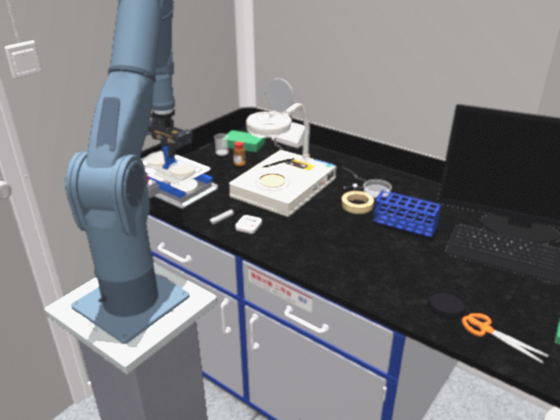

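Call:
apply_moves(rows=[[0,0,0,0,0,8,0],[0,0,0,0,0,6,0],[0,0,0,0,0,2,0],[0,0,0,0,0,1,0],[0,0,0,0,0,0,0]])

```text
t: 13.12
tcp_pos: [0.4891, 0.3701, 0.1007]
orientation: [-0.704, 0.71, 0.0, 0.0]
ft_force: [0.4, -0.2, -4.2]
gripper_width: 0.0138
```

Call:
apply_moves(rows=[[0,0,0,0,0,1,0],[0,0,0,0,0,1,0],[0,0,0,0,0,0,0]])

```text
t: 13.5
tcp_pos: [0.489, 0.3699, 0.0986]
orientation: [-0.704, 0.71, 0.0, -0.0]
ft_force: [-0.2, 0.6, -4.4]
gripper_width: 0.0135
```

Call:
apply_moves(rows=[[0,0,0,0,0,1,0],[0,0,0,0,0,0,0],[0,0,0,0,0,0,0]])

```text
t: 13.88
tcp_pos: [0.4891, 0.37, 0.0977]
orientation: [-0.704, 0.71, 0.0, 0.0]
ft_force: [-0.2, -0.3, -4.9]
gripper_width: 0.0133
```

Call:
apply_moves(rows=[[0,0,0,0,0,0.7,0],[0,0,0,0,0,0.7,0],[0,0,0,0,0,0,0]])

```text
t: 14.25
tcp_pos: [0.489, 0.37, 0.0962]
orientation: [-0.704, 0.71, 0.0, -0.0]
ft_force: [0.2, -0.4, -5.1]
gripper_width: 0.0138
```

Call:
apply_moves(rows=[[0,0,0,0,0,0.7,0],[0,0,0,0,0,0,0]])

```text
t: 14.5
tcp_pos: [0.489, 0.37, 0.0955]
orientation: [-0.704, 0.71, -0.0, -0.0]
ft_force: [-0.1, -0.0, -4.5]
gripper_width: 0.0137
```

Call:
apply_moves(rows=[[0,0,0,0,0,0.7,0],[0,0,0,0,0,0,0]])

```text
t: 14.75
tcp_pos: [0.489, 0.37, 0.0948]
orientation: [-0.704, 0.71, 0.0, -0.0]
ft_force: [0.7, 1.0, -4.4]
gripper_width: 0.0137
```

Call:
apply_moves(rows=[[0,0,0,0,0,0.7,0],[0,0,0,0,0,0,0]])

```text
t: 15.0
tcp_pos: [0.489, 0.37, 0.0941]
orientation: [-0.704, 0.71, 0.0, -0.0]
ft_force: [-0.7, 0.6, -4.9]
gripper_width: 0.0136
```

Call:
apply_moves(rows=[[0,0,0,0,0,0.7,0],[0,0,0,0,0,0,0]])

```text
t: 15.25
tcp_pos: [0.489, 0.37, 0.0934]
orientation: [-0.704, 0.71, 0.0, -0.0]
ft_force: [0.3, -1.2, -5.1]
gripper_width: 0.0134
```

The lugs have entered: the tray is 3 mm below rail contact with no load. I'll go on lowering gently and watch the forces.

Call:
apply_moves(rows=[[0,0,0,0,0,0.7,0],[0,0,0,0,0,0.7,0],[0,0,0,0,0,0,0]])

```text
t: 15.62
tcp_pos: [0.4891, 0.3702, 0.0921]
orientation: [-0.704, 0.71, 0.0, 0.0]
ft_force: [0.1, 0.3, -4.1]
gripper_width: 0.0139
```

Call:
apply_moves(rows=[[0,0,0,0,0,0.7,0],[0,0,0,0,0,0.7,0],[0,0,0,0,0,0,0]])

```text
t: 16.0
tcp_pos: [0.4891, 0.3703, 0.0907]
orientation: [-0.704, 0.71, 0.0, 0.0]
ft_force: [-0.4, 2.0, -4.2]
gripper_width: 0.0135
```

Call:
apply_moves(rows=[[0,0,0,0,0,0.7,0],[0,0,0,0,0,0.7,0],[0,0,0,0,0,0,0]])

```text
t: 16.38
tcp_pos: [0.4891, 0.3703, 0.0893]
orientation: [-0.704, 0.71, 0.0, 0.0]
ft_force: [-0.6, 2.7, -3.7]
gripper_width: 0.014
```

Call:
apply_moves(rows=[[0,0,0,-0.4,0,0,0],[0,0,0,0,0,0.7,0],[0,0,0,0,0,0,0]])

```text
t: 16.75
tcp_pos: [0.4891, 0.3703, 0.0885]
orientation: [-0.704, 0.71, -0.0, -0.0]
ft_force: [1.0, 1.8, -5.5]
gripper_width: 0.014
```

Call:
apply_moves(rows=[[0,0,0,0,0,0.6,0],[0,0,0,0,0,0,0],[0,0,0,0,0,0,0]])

```text
t: 17.12
tcp_pos: [0.489, 0.3703, 0.0879]
orientation: [-0.704, 0.71, -0.0, -0.0]
ft_force: [0.7, 0.9, -3.7]
gripper_width: 0.014
```

Call:
apply_moves(rows=[[0,0,0,0,0,0.6,0],[0,0,0,0,0,0,0],[0,0,0,0,0,0,0]])

```text
t: 17.5
tcp_pos: [0.489, 0.3704, 0.0873]
orientation: [-0.704, 0.71, 0.0, -0.0]
ft_force: [1.5, 1.8, -4.2]
gripper_width: 0.014
```

Call:
apply_moves(rows=[[0,0,0,-0.2,0,0.5,0],[0,0,0,0,0,0,0],[0,0,0,0,0,0,0]])

```text
t: 17.88
tcp_pos: [0.489, 0.3705, 0.0868]
orientation: [-0.704, 0.71, -0.0, -0.0]
ft_force: [0.8, 0.2, -3.9]
gripper_width: 0.0139
```

Call:
apply_moves(rows=[[0,0,0,0,0,0.5,0],[0,0,0,0,0,0,0],[0,0,0,0,0,0,0]])

```text
t: 18.25
tcp_pos: [0.4891, 0.3705, 0.0867]
orientation: [-0.704, 0.71, -0.0, -0.0]
ft_force: [-2.2, -1.4, 2.0]
gripper_width: 0.0132
```

Call:
apply_moves(rows=[[0,0,0,0,0,0.5,0],[0,0,0,0,0,0,0],[0,0,0,0,0,0,0]])

```text
t: 18.62
tcp_pos: [0.489, 0.3705, 0.0867]
orientation: [-0.704, 0.71, -0.0, -0.0]
ft_force: [-3.2, -2.7, 7.7]
gripper_width: 0.0136
```

Call:
apply_moves(rows=[[0,0,0,0,0,-0.5,0],[0,0,0,0,0,0,0.5],[0,0,0,0,0,0,0.5],[0,0,0,0,0,0,0.5],[0,0,0,0,0,0,0.5]])

```text
t: 19.25
tcp_pos: [0.4892, 0.3706, 0.0864]
orientation: [-0.704, 0.71, 0.0, 0.0]
ft_force: [-0.8, -0.2, 0.7]
gripper_width: 0.044
```

Call:
apply_moves(rows=[[0,0,0,0,0,0,0.5],[0,0,0,0,0,-10,0.5],[0,0,0,0,0,-25,0.5],[0,0,0,0,0,-35,0.5],[0,0,0,0,0,-40,0.5]])

```text
t: 19.88
tcp_pos: [0.4888, 0.3705, 0.1979]
orientation: [-0.704, 0.71, 0.0, -0.0]
ft_force: [1.1, 0.7, 0.4]
gripper_width: 0.0437
```

Call:
apply_moves(rows=[[0,0,0,0,20,-20,0],[0,0,0,0,30,0,0],[0,0,0,0,30,0,0],[0,0,0,0,20,0,0],[0,0,0,0,0,0,0]])

```text
t: 20.5
tcp_pos: [0.3882, 0.3718, 0.2169]
orientation: [-0.705, 0.709, -0.0, 0.0]
ft_force: [1.0, -0.4, -0.1]
gripper_width: 0.0001
```

```bash
python3 - <<'E'
from h import *
s=env.get_state();print(s['t'],s['tcp_pos'],s['ft_force'],s['moment'],s['gripper_width'],s['qpos'].round(2))
look('wrist','w7.png',['upper_tray','tray_handle','knob_nominal']);look('scene','s7.png',['upper_tray','knob_nominal'])
E
```

```text
20.5 [0.38820227 0.37177275 0.21690042] [ 0.96483776 -0.44020634 -0.11572249] [ 0.03530444  0.00563347 -0.00094224] 9.04724678662204e-05 [-0.52  0.41 -0.42  1.84  0.2   0.94 -2.6 ]
upper_tray 0.63 [0.4877 0.3755 0.0331] [272.  94.]
upper_tray 0.46 [ 0.4515  0.0805 -0.0057] [496. 140.]
tray_handle 0.82 [0.491  0.3719 0.1086] [275.  81.]
knob_nominal 0.86 [0.3776 0.3733 0.0789] [275. 213.]
upper_tray 0.55 [0.4917 0.3069 0.047 ] [185. 180.]
knob_nominal 0.58 [0.3771 0.3759 0.0743] [144. 179.]
```

View pics/w7.png

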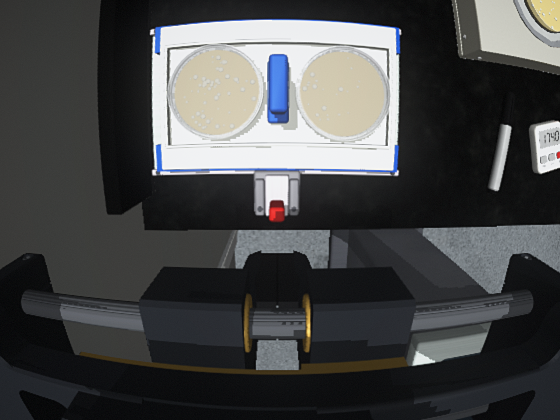

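View pics/s7.png

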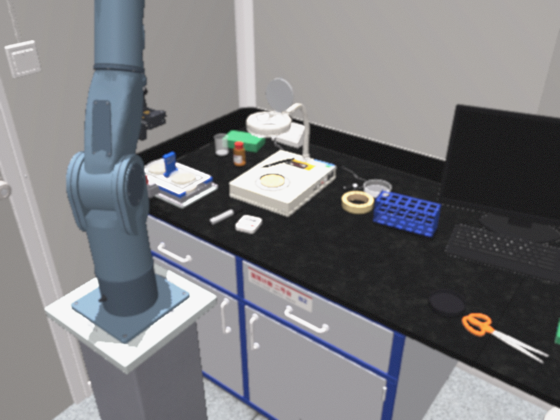

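```bash
python3 - <<'E'
from h import *
c=cap('wrist');hsv=cv2.cvtColor(c['img'],cv2.COLOR_BGR2HSV)
m=(cv2.inRange(hsv,(0,120,60),(10,255,255))|cv2.inRange(hsv,(170,120,60),(180,255,255)));m[:190]=0;m[235:]=0;m[:,:255]=0;m[:,300:]=0
v,u=np.nonzero(m);print(u.min(),u.max(),v.min(),v.max())
cv2.imwrite('pics/k.png',cv2.resize(c['img'][165:235,240:315],None,fx=8,fy=8,interpolation=cv2.INTER_NEAREST))
for a,b in [(u.min()-.5,v.max()+.5),(u.max()+.5,v.max()+.5)]: print(ray(c,a,b,.09))
E
```

```text
268 283 203 223
[0.37253879 0.37903764]
[0.37240997 0.36497816]
```

View pics/k.png

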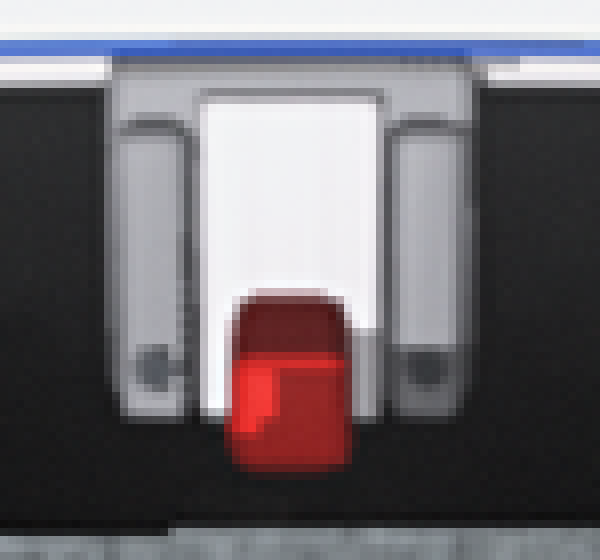

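Call:
apply_moves(rows=[[0,0,0,0,20,0,0],[0,0,0,0,25,20,0],[0,0,0,0,0,40,0],[0,0,0,0,0,40,0],[0,0,0,0,0,30,0]])

```text
t: 21.52
tcp_pos: [0.3423, 0.3714, 0.0851]
orientation: [-0.705, 0.71, 0.0, -0.001]
ft_force: [0.1, 0.0, -0.1]
gripper_width: 0.0006
```

Call:
apply_moves(rows=[[0,0,0,0,0,15,0],[0,0,0,0,0,0,0],[0,0,0,0,0,0,0]])

```text
t: 21.9
tcp_pos: [0.3443, 0.3725, 0.0725]
orientation: [-0.704, 0.71, 0.0, 0.001]
ft_force: [-0.6, 0.5, 0.1]
gripper_width: 0.0005
```

```bash
python3 - <<'E'
from h import *
s=env.get_state();print(s['t'],s['tcp_pos'],s['ft_force'],s['qpos'].round(2))
look('wrist','w8.png',[])
E
```

```text
21.9 [0.34433726 0.3725021  0.07246505] [-0.60162419  0.45394286  0.1379261 ] [-0.69  0.57 -0.28  2.01  0.27  0.59 -2.73]
```

View pics/w8.png

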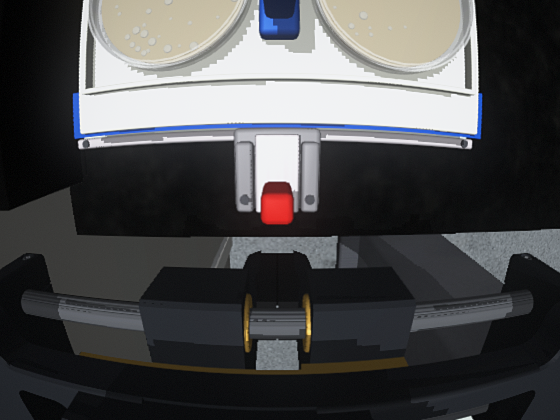

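Call:
apply_moves(rows=[[0,0,0,0,-6,0,0],[0,0,0,0,-5,0,0],[0,0,0,0,-3,0,0],[0,0,0,0,-3,0,0],[0,0,0,0,0,0,0]])

```text
t: 22.58
tcp_pos: [0.3613, 0.3716, 0.0714]
orientation: [-0.704, 0.71, -0.0, 0.0]
ft_force: [-0.5, 0.2, -0.1]
gripper_width: 0.0007
```

Call:
apply_moves(rows=[[0,0,0,0,-3,0,0],[0,0,0,0,-3,0,0],[0,0,0,0,-3,0,0],[0,0,0,0,0,0,0]])

```text
t: 23.08
tcp_pos: [0.3704, 0.3717, 0.0714]
orientation: [-0.704, 0.71, 0.0, 0.0]
ft_force: [-0.3, 1.6, -0.7]
gripper_width: 0.0003
```

Call:
apply_moves(rows=[[0,0,0,0,-3,0,0],[0,0,0,0,-3,0,0],[0,0,0,0,0,0,0]])

```text
t: 23.45
tcp_pos: [0.3766, 0.3716, 0.0714]
orientation: [-0.704, 0.71, -0.0, 0.0]
ft_force: [0.2, 2.7, -0.6]
gripper_width: 0.0006
```

```bash
python3 - <<'E'
from h import *
s=env.get_state();print(s['t'],s['tcp_pos'],s['ft_force'],s['qpos'].round(2))
look('wrist','w9.png',[])
E
```

```text
23.45 [0.37659239 0.37163495 0.07144098] [ 0.21122048  2.68232558 -0.58301257] [-0.65  0.6  -0.27  1.95  0.27  0.62 -2.67]
```

View pics/w9.png

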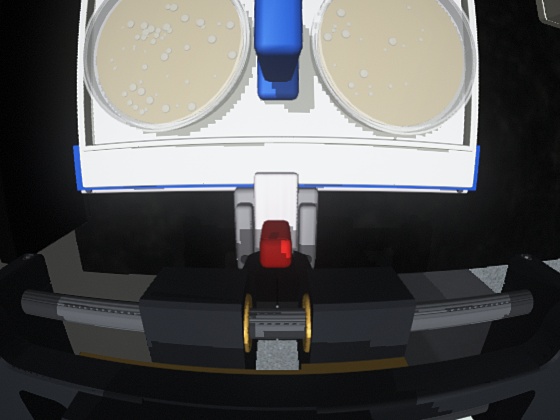

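The bolt plate at (277,180) now reaches over the rim, and the knob has moved towards the tray relative to its guides. I'll keep pushing.

Call:
apply_moves(rows=[[0,0,0,0,-2,0,0],[0,0,0,0,-2,0,0],[0,0,0,0,0,0,0]])

```text
t: 23.88
tcp_pos: [0.3804, 0.3716, 0.0714]
orientation: [-0.704, 0.71, 0.0, 0.0]
ft_force: [-0.2, 2.3, -1.5]
gripper_width: -0.0
```

Call:
apply_moves(rows=[[0,0,0,0,-1,0,0],[0,0,0,0,-1,0,0],[0,0,0,0,0,0,0]])

```text
t: 24.25
tcp_pos: [0.3822, 0.3715, 0.0714]
orientation: [-0.704, 0.71, 0.0, 0.0]
ft_force: [-1.4, 2.0, -0.5]
gripper_width: 0.0004
```

Call:
apply_moves(rows=[[0,0,0,0,-1,0,0],[0,0,0,0,0,0,0]])

```text
t: 24.5
tcp_pos: [0.3831, 0.3716, 0.0714]
orientation: [-0.704, 0.71, 0.0, 0.0]
ft_force: [-0.6, 1.2, -0.0]
gripper_width: 0.0006
```

Call:
apply_moves(rows=[[0,0,0,0,-1,0,0],[0,0,0,0,0,0,0]])

```text
t: 24.75
tcp_pos: [0.3832, 0.3716, 0.0714]
orientation: [-0.704, 0.71, 0.0, -0.001]
ft_force: [-4.8, 2.7, 2.7]
gripper_width: 0.0002
```

The end stop is felt: the TCP stalls at 0.383 while the force rises. One small extra push, then retreat.

Call:
apply_moves(rows=[[0,0,0,0,-1,0,0],[0,0,0,0,0,0,0],[0,0,0,0,0,0,0]])

```text
t: 25.12
tcp_pos: [0.3832, 0.3715, 0.0714]
orientation: [-0.705, 0.71, 0.001, -0.001]
ft_force: [-6.9, 1.4, 5.5]
gripper_width: 0.0004
```

Call:
apply_moves(rows=[[0,0,0,0,3,0,0],[0,0,0,0,10,0,0],[0,0,0,0,8,-15,0],[0,0,0,0,0,-35,0],[0,0,0,0,0,-45,0]])

```text
t: 25.75
tcp_pos: [0.3629, 0.3704, 0.1675]
orientation: [-0.704, 0.71, -0.0, -0.001]
ft_force: [-0.8, 0.2, 0.3]
gripper_width: 0.0005
```

Call:
apply_moves(rows=[[0,0,0,0,0,-45,0],[0,0,0,0,0,-10,0],[0,0,0,0,0,0,0],[0,0,0,0,0,0,0]])

```text
t: 26.25
tcp_pos: [0.3633, 0.3706, 0.2201]
orientation: [-0.704, 0.71, -0.0, -0.001]
ft_force: [-1.6, 0.5, -0.4]
gripper_width: 0.0004
```

```bash
python3 - <<'E'
from h import *
s=env.get_state();print(s['t'],s['tcp_pos'],s['ft_force'],s['qpos'].round(2))
c=look('wrist','w10.png',['upper_tray','tray_handle','dish_up']);
hsv=cv2.cvtColor(c['img'],cv2.COLOR_BGR2HSV)
m=(cv2.inRange(hsv,(0,120,60),(10,255,255))|cv2.inRange(hsv,(170,120,60),(180,255,255)));m[:150]=0;m[245:]=0;m[:,:255]=0;m[:,300:]=0
v,u=np.nonzero(m);print('knob',u.min(),u.max(),v.min(),v.max(),ray(c,u.mean(),v.max()+.5,.09))
look('scene','s10.png',['marker_black','timer'])
E
```

```text
26.25 [0.36330891 0.37060339 0.22007184] [-1.59138778  0.49231744 -0.44068895] [-0.61  0.36 -0.34  1.88  0.15  0.92 -2.59]
upper_tray 0.96 [0.4901 0.3742 0.0323] [271.  68.]
tray_handle 0.62 [0.4892 0.3693 0.1081] [276.  53.]
tray_handle 0.48 [0.4906 0.4286 0.05  ] [215.  66.]
dish_up 0.8 [0.4874 0.4291 0.0496] [214.  69.]
dish_up 0.75 [0.4872 0.3074 0.0456] [339.  69.]
knob 267 282 161 178 [0.38510942 0.37149452]
marker_black 0.53 [0.4495 0.0825 0.0005] [225. 217.]
timer 0.57 [ 0.454  -0.0125  0.0009] [249. 226.]
```

View pics/w10.png

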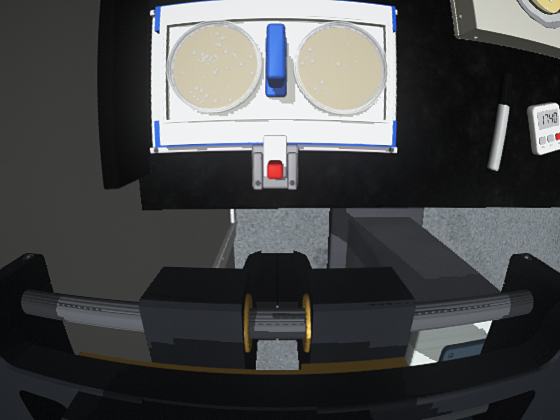

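View pics/s10.png

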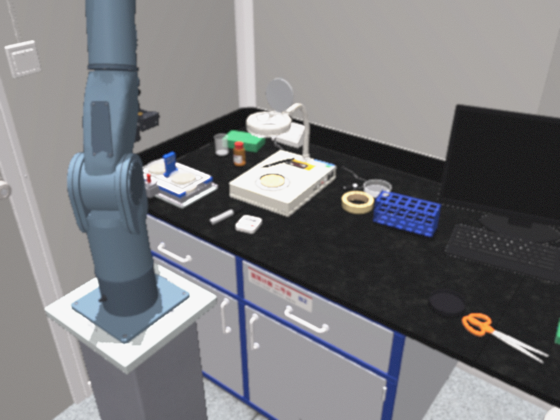

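```bash
python3 - <<'E'
from h import *
s=env.get_state();print(s['tcp_pos'])
c=cap('wrist')
cv2.imwrite('pics/k2.png',cv2.resize(c['img'][125:195,240:315],None,fx=8,fy=8,interpolation=cv2.INTER_NEAREST))
# knob predicted outlines; base axis yaw -0.5deg; tray origin at TCP-seat (0.489,0.3705)
for q in (0,.012,.014,.016,.018,.020):
    o=np.array([.4883,.3705]);a=np.radians(-.5);X=np.array([np.cos(a),np.sin(a)]);
    for z in (.09,):
        print(q,[np.round(proj(c,np.append(o+X*(-.110+q+d),z)),1).tolist() for d in (-.007,.007)])
E
```

```text
[0.36390218 0.37144717 0.22094057]
0 [[275.9, 194.7], [275.9, 178.9]]
0.012 [[275.9, 181.2], [275.9, 165.2]]
0.014 [[275.9, 178.9], [275.9, 162.8]]
0.016 [[275.9, 176.7], [275.9, 160.5]]
0.018 [[275.9, 174.4], [275.9, 158.2]]
0.02 [[275.9, 172.1], [275.9, 155.9]]
```

View pics/k2.png

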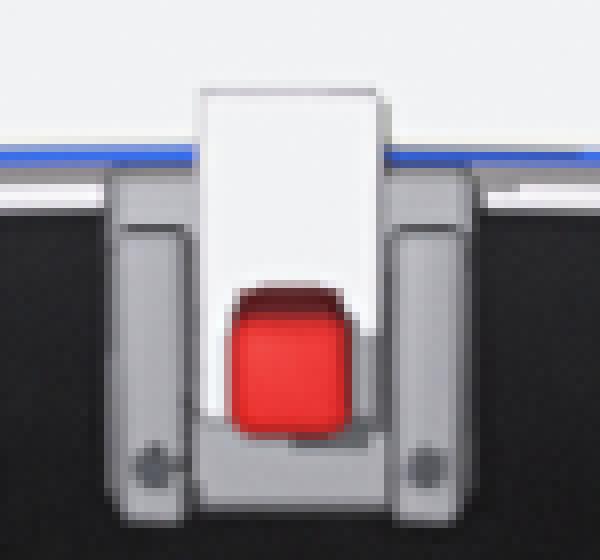

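```bash
python3 - <<'E'
from h import *
c=cap('wrist')
Tt=np.array(c['T_tool_cam'])
def at(tcp,q):
    T=np.eye(4);T[:3,:3]=R.from_quat(q/np.linalg.norm(q)).as_matrix();T[:3,3]=tcp;d=dict(c);d['T']=T@Tt;return d
q=np.array([-.704,.71,0,0])
img=cv2.imread('pics/w9.png');cv2.imwrite('pics/k9.png',cv2.resize(img[165:285,225:325],None,fx=6,fy=6,interpolation=cv2.INTER_NEAREST))
c9=at([.3766,.3716,.0714],q)
for z in (.09,.0945):print('w9 far/near top edge',[ray(c9,277,v,z).round(4).tolist() for v in (222,240,268)])
print('fingertip proj w9 (TCP, +9mm)',proj(c9,[.3766,.3716,.0714]),proj(c9,[.3856,.3716,.0714]),proj(c9,[.3856,.3716,.09]))
c10=at([.3636,.371,.2203],q)
print('now: near edge',[ray(c10,277,180,z).round(4).tolist() for z in (.09,)],'far',ray(c10,277,164,.09),'tip',[ray(c10,277,136.2,z).round(4).tolist() for z in (.05,.055,.059)])
print('tray near edge rows',[ray(c10,262,v,.048).round(4).tolist() for v in (143,146)])
print('guide near end',ray(c10,255,189.5,.059))
img7=at([.3882,.3718,.2169],np.array([-.705,.709,0,0]))
print('before: near',ray(img7,277,223.5,.09),'far',ray(img7,277,209.5,.09),'tip',ray(img7,277,165+92/8,.055),'guide near end',ray(img7,255,165+417/8,.059))
E
```

```text
w9 far/near top edge [[0.4061, 0.3706], [0.3982, 0.3707], [0.3852, 0.3708]]
w9 far/near top edge [[0.4075, 0.3706], [0.3999, 0.3706], [0.3874, 0.3708]]
fingertip proj w9 (TCP, +9mm) (np.float64(275.50304477937516), np.float64(267.56547687526694)) (np.float64(275.3089858153785), np.float64(250.83320237422888)) (np.float64(275.08651823004163), np.float64(267.25131213998134))
now: near edge [[0.3843, 0.3701]] far [0.39816683 0.36999444] tip [[0.4204, 0.3698], [0.4206, 0.3698], [0.4207, 0.3698]]
tray near edge rows [[0.4138, 0.3845], [0.4108, 0.3845]]
guide near end [0.36970068 0.39149881]
before: near [0.37067244 0.37120458] far [0.38344671 0.37112799] tip [0.40669223 0.3709989 ] guide near end [0.3674361  0.39271518]
```

View pics/k9.png

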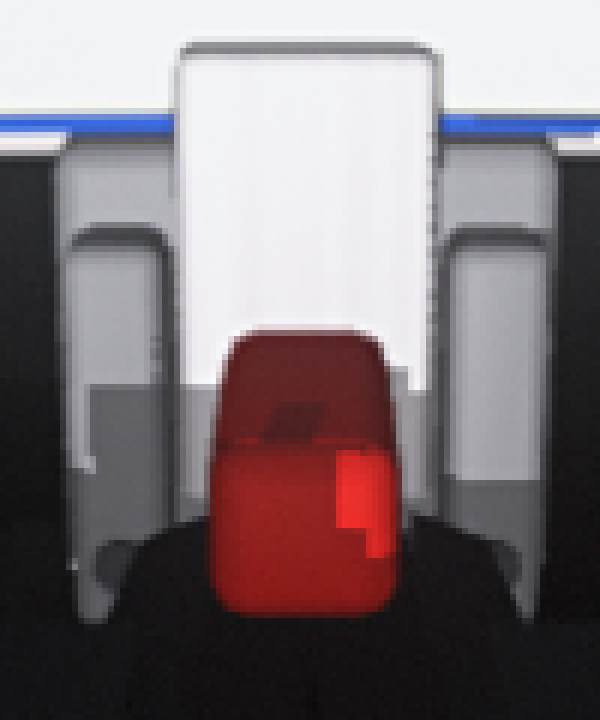

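The push stalled like a hard stop, but the picture puts the knob only about 13–14 mm from its start. I'll push again and take a picture at the stop before backing off.

Call:
apply_moves(rows=[[0,0,0,0,10,20,0],[0,0,0,0,0,40,0],[0,0,0,0,0,40,0],[0,0,0,0,0,30,0],[0,0,0,0,0,15,0]])

```text
t: 27.32
tcp_pos: [0.3536, 0.3711, 0.075]
orientation: [-0.704, 0.71, -0.0, -0.001]
ft_force: [-0.5, -0.1, -0.7]
gripper_width: 0.0001
```

Call:
apply_moves(rows=[[0,0,0,0,0,3,0],[0,0,0,0,-6,0,0],[0,0,0,0,-6,0,0],[0,0,0,0,-4,0,0],[0,0,0,0,0,0,0]])

```text
t: 27.95
tcp_pos: [0.3707, 0.3716, 0.0737]
orientation: [-0.704, 0.71, -0.0, 0.0]
ft_force: [0.8, 0.0, 0.8]
gripper_width: 0.0005
```

```bash
python3 - <<'E'
from h import *
s=env.get_state();print(s['t'],s['tcp_pos'],s['ft_force'])
look('wrist','w11.png',[])
img=cv2.imread('pics/w11.png');cv2.imwrite('pics/k11.png',cv2.resize(img[165:285,225:325],None,fx=6,fy=6,interpolation=cv2.INTER_NEAREST))
E
```

```text
27.95 [0.37072936 0.371553   0.07373299] [0.78306081 0.01686851 0.84094934]
```

View pics/k11.png

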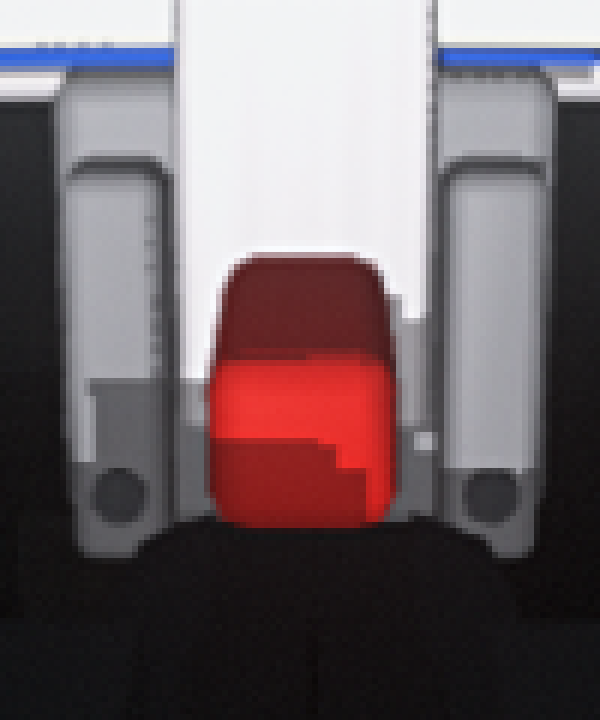

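Call:
apply_moves(rows=[[0,0,0,0,-4,0,0],[0,0,0,0,-4,0,0],[0,0,0,0,-2,0,0],[0,0,0,0,-2,0,0],[0,0,0,0,0,0,0]])

```text
t: 28.62
tcp_pos: [0.3823, 0.3716, 0.0734]
orientation: [-0.704, 0.71, 0.0, 0.0]
ft_force: [-0.1, 1.5, -0.3]
gripper_width: 0.0005
```

Call:
apply_moves(rows=[[0,0,0,0,-1,0,0],[0,0,0,0,-1,0,0],[0,0,0,0,0,0,0]])

```text
t: 29.0
tcp_pos: [0.3832, 0.3716, 0.0734]
orientation: [-0.704, 0.71, 0.0, -0.0]
ft_force: [-5.1, 0.6, 3.7]
gripper_width: 0.0007
```

```bash
python3 - <<'E'
from h import *
s=env.get_state();print(s['t'],s['tcp_pos'],s['ft_force'])
look('wrist','w12.png',[])
img=cv2.imread('pics/w12.png');cv2.imwrite('pics/k12.png',cv2.resize(img[165:285,225:325],None,fx=5,fy=5,interpolation=cv2.INTER_NEAREST))
E
```

```text
29.0 [0.38319778 0.37162006 0.07342193] [-5.11381893  0.62463379  3.74088091]
```

View pics/k12.png

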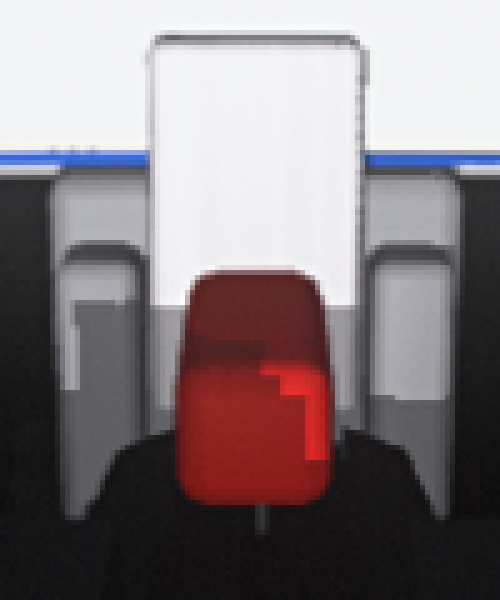

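View pics/w12.png

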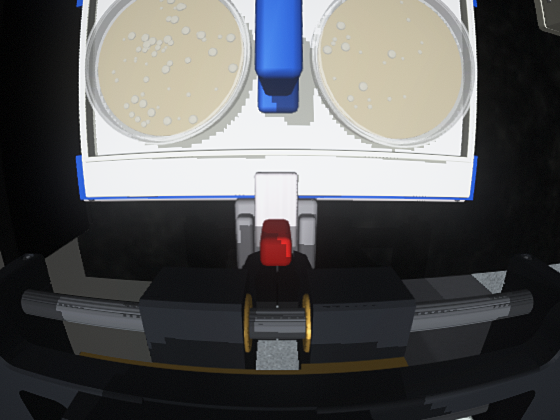

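Call:
apply_moves(rows=[[0,0,0,0,2,0,0],[0,0,0,0,2,0,0],[0,0,0,0,0,0,0]])

```text
t: 29.42
tcp_pos: [0.3802, 0.3708, 0.0733]
orientation: [-0.704, 0.71, -0.0, -0.0]
ft_force: [0.1, 0.2, 0.8]
gripper_width: 0.0008
```

```bash
cat > k.py <<'E'
from h import *
import sys
s=env.get_state();print(s['t'],s['tcp_pos'],s['ft_force'])
c=look('wrist',sys.argv[1],[])
r0=int(sys.argv[2])
cv2.imwrite('pics/k_'+sys.argv[1],cv2.resize(c['img'][r0:r0+120,225:325],None,fx=5,fy=5,interpolation=cv2.INTER_NEAREST))
E
python3 k.py w13.png 165
python3 - <<'E'
from h import *
c=cap('wrist');Tt=np.array(c['T_tool_cam'])
q=np.array([-.704,.71,0,0]);q/=np.linalg.norm(q)
T=np.eye(4);T[:3,:3]=R.from_quat(q).as_matrix();T[:3,3]=[.3832,.3716,.0734];c['T']=T@Tt
print('near',ray(c,275,265.6,.09),'topfar',ray(c,275,165+365/5,.09),'tip',ray(c,275,165+35/5,.056),'guide end L',ray(c,239,165+520/5,.059),'traynear',ray(c,245,165+148/5,.044), ray(c,245,165+165/5,.044))
E
```

```text
29.425 [0.38021902 0.37084184 0.07325575] [0.08751382 0.17437342 0.78426043]
near [0.39205442 0.3716504 ] topfar [0.40496261 0.37150921] tip [0.42793159 0.37148301] guide end L [0.3755009  0.39173276] traynear [0.41367611 0.38833096] [0.41174062 0.388394  ]
```

View pics/k_w13.png

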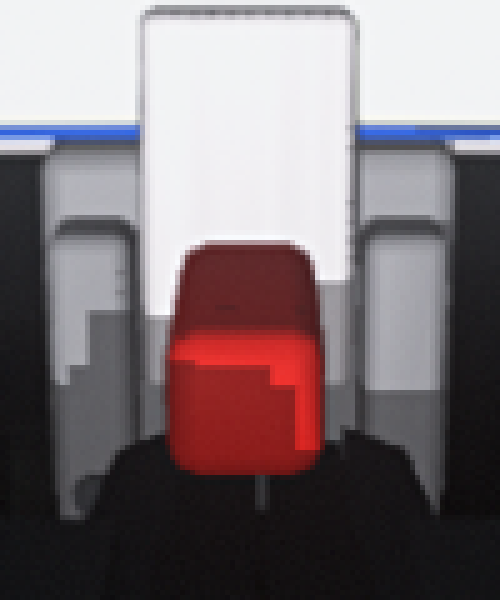

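```bash
python3 - <<'E'
from h import *
c=cap('wrist');Tt=np.array(c['T_tool_cam'])
q=np.array([-.704,.71,0,0]);q/=np.linalg.norm(q)
def cc(tcp):
    T=np.eye(4);T[:3,:3]=R.from_quat(q).as_matrix();T[:3,3]=tcp;d=dict(c);d['T']=T@Tt;return d
d=cc([.3802,.3708,.0733]);print('w13 near',ray(d,275,165+472/5,.09),'tip',ray(d,275,165+10/5,.056))
d=cc([.3707,.3716,.0737]);print('w11 near',ray(d,275,165+525/6,.09))
d=cc([.3766,.3716,.0714]);print('w9 near',ray(d,275,165+615/6,.09),'tip',ray(d,275,165+45/6,.056))
d=cc([.3443,.3725,.0725]);print('w8 near',ray(d,275,224,.09),'far',ray(d,275,197,.09))
E
```

```text
w13 near [0.39208059 0.37081639] tip [0.42750904 0.3706566 ]
w11 near [0.38566952 0.37158489]
w9 near [0.38548088 0.37163812] tip [0.42138021 0.3714699 ]
w8 near [0.37258294 0.37233386] far [0.38406715 0.37221348]
```

Call:
apply_moves(rows=[[0,0,0,0,0,0,0],[0,0,0,0,0,0,0],[0,0,0,0,0,0,0],[0,0,0,0,0,0,0],[0,0,0,0,0,0,0]])

```text
t: 30.2
tcp_pos: [0.3801, 0.3715, 0.0734]
orientation: [-0.704, 0.71, 0.0, -0.0]
ft_force: [0.1, -0.0, 0.6]
gripper_width: 0.0005
```

```bash
python3 k.py w14.png 165
```

```text
30.2 [0.38007026 0.37148967 0.07341518] [ 0.13210006 -0.01081554  0.62916554]
```

View pics/k_w14.png

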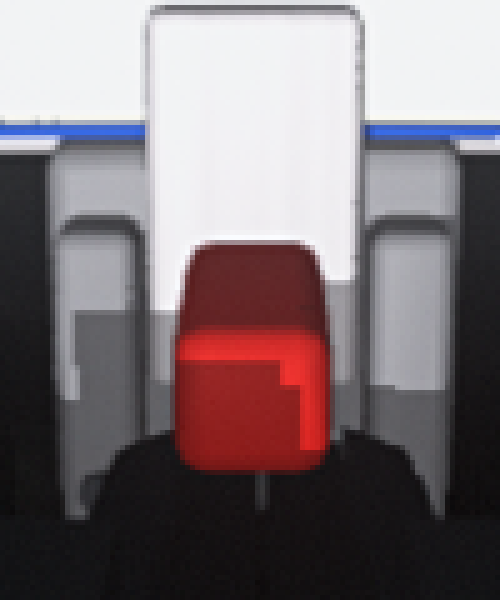

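Call:
apply_moves(rows=[[0,0,0,0,2,0,0],[0,0,0,0,2,0,0],[0,0,0,0,3,0,0],[0,0,0,0,3,0,0],[0,0,0,0,0,0,0]])

```text
t: 30.88
tcp_pos: [0.3697, 0.3716, 0.0734]
orientation: [-0.704, 0.71, 0.0, -0.0]
ft_force: [0.3, -0.2, -0.2]
gripper_width: -0.0002
```

```bash
python3 k.py w15.png 145
```

```text
30.875 [0.36968605 0.37158597 0.07339678] [ 0.27449789 -0.21868181 -0.21741195]
```

View pics/k_w15.png

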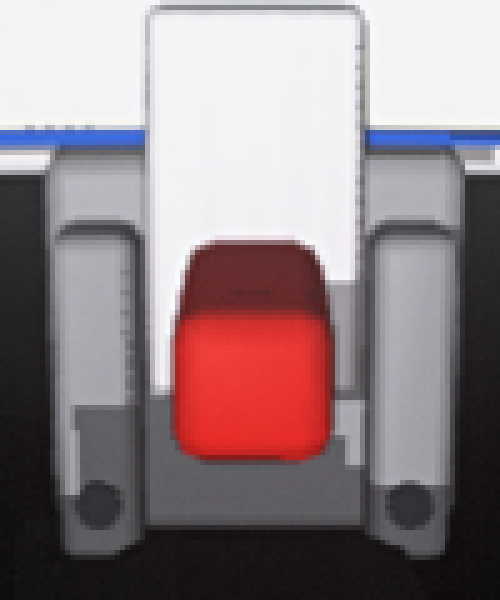

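Call:
apply_moves(rows=[[0,0,0,0,4,0,0],[0,0,0,0,4,0,0],[0,0,0,0,0,-10,0],[0,0,0,0,0,-25,0],[0,0,0,0,0,-25,0]])

```text
t: 31.55
tcp_pos: [0.3621, 0.3717, 0.1346]
orientation: [-0.704, 0.71, 0.0, 0.0]
ft_force: [0.2, 0.0, -0.2]
gripper_width: 0.0008
```

Call:
apply_moves(rows=[[0,0,0,0,0,-30,0],[0,0,0,0,0,-30,0],[0,0,0,0,0,-25,0],[0,0,0,0,0,0,0],[0,0,0,0,0,0,0]])

```text
t: 32.17
tcp_pos: [0.3618, 0.3712, 0.218]
orientation: [-0.704, 0.71, -0.0, -0.0]
ft_force: [-0.6, 0.3, 0.4]
gripper_width: 0.0009
```

```bash
python3 k.py w16.png 105
```

```text
32.175 [0.36183923 0.37119527 0.21798358] [-0.6052643   0.31503285  0.44170763]
```

View pics/k_w16.png

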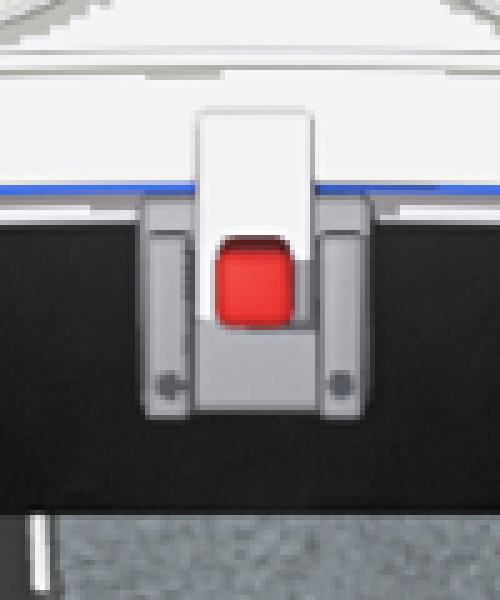

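View pics/w16.png

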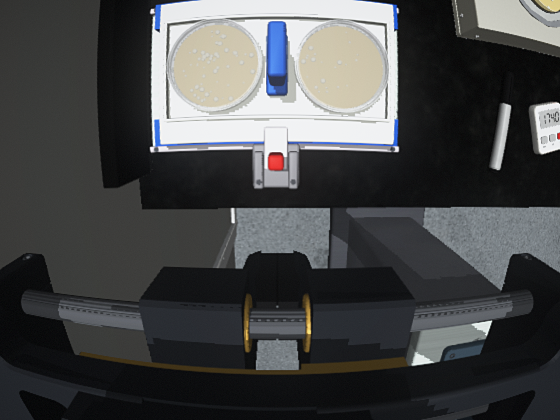

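Call:
apply_moves(rows=[[0,0,0,0,0,-10,0],[0,0,0,0,0,0,0],[0,0,0,0,0,0,0],[0,0,0,0,0,0,0],[0,0,0,0,0,0,0]])

```text
t: 32.85
tcp_pos: [0.362, 0.3716, 0.2282]
orientation: [-0.704, 0.71, 0.0, -0.0]
ft_force: [1.0, -0.1, -0.7]
gripper_width: 0.0008
```

Call:
apply_moves(rows=[[0,0,0,0,0,0,0],[0,0,0,0,0,0,0],[0,0,0,0,0,0,0],[0,0,0,0,0,0,0],[0,0,0,0,0,0,0]])

```text
t: 33.48
tcp_pos: [0.3621, 0.3716, 0.2284]
orientation: [-0.704, 0.71, 0.0, 0.0]
ft_force: [-0.2, -0.4, 0.3]
gripper_width: 0.0004
```

```bash
python3 k.py w17.png 105; python3 - <<'E'
from h import *
c=cap('wrist')
g=cv2.cvtColor(c['img'],cv2.COLOR_BGR2GRAY)
for z in (.044,.048,.052):
  m=np.zeros_like(g);m[0:140,150:402]=((g[0:140,150:402]>150)&(cv2.cvtColor(c['img'],cv2.COLOR_BGR2HSV)[0:140,150:402,1]<60))*255
  for v in (40,80,120):
    u=np.nonzero(m[v])[0];a,b=ray(c,u.min()-.5,v,z),ray(c,u.max()+.5,v,z);print(z,v,(a-b).round(4),((a+b)/2).round(4))
s=look('scene','s17.png',['timer','marker_black','upper_tray','dish_up'],3)
d=cap('side','d17.png')
a=cv2.resize(s['img'][140:220,120:230],None,fx=5,fy=5,interpolation=cv2.INTER_CUBIC);b=cv2.resize(d['img'][150:215,150:250],None,fx=5,fy=5,interpolation=cv2.INTER_CUBIC)
cv2.imwrite('pics/s17c.png',a);cv2.imwrite('pics/d17c.png',b)
E
```

```text
33.475 [0.36208052 0.37164191 0.2284189 ] [-0.22812958 -0.42288546  0.34015964]
0.044 40 [0.0029 0.2493] [0.5263 0.3724]
0.044 80 [0.0027 0.2502] [0.4821 0.3728]
0.044 120 [0.0027 0.2459] [0.4391 0.3748]
0.048 40 [0.0028 0.2463] [0.5252 0.3724]
0.048 80 [0.0026 0.2472] [0.4815 0.3727]
0.048 120 [0.0027 0.2429] [0.439  0.3748]
0.052 40 [0.0028 0.2432] [0.524  0.3724]
0.052 80 [0.0026 0.2441] [0.4808 0.3727]
0.052 120 [0.0026 0.2399] [0.4389 0.3747]
timer 0.52 [ 0.452  -0.0115  0.0019] [248. 226.]
marker_black 0.73 [ 4.485e-01  8.030e-02 -3.000e-04] [226. 218.]
upper_tray 0.74 [0.49   0.3709 0.0351] [172. 178.]
dish_up 0.93 [ 0.4775 -0.6547  0.0011] [446. 304.]
dish_up 0.89 [0.4924 0.3093 0.0471] [184. 179.]
dish_up 0.72 [0.4882 0.4284 0.0489] [160. 170.]
```

View pics/k_w17.png

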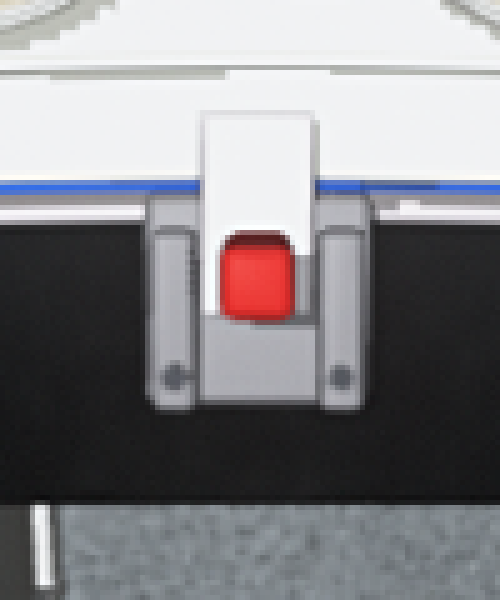

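View pics/s17c.png

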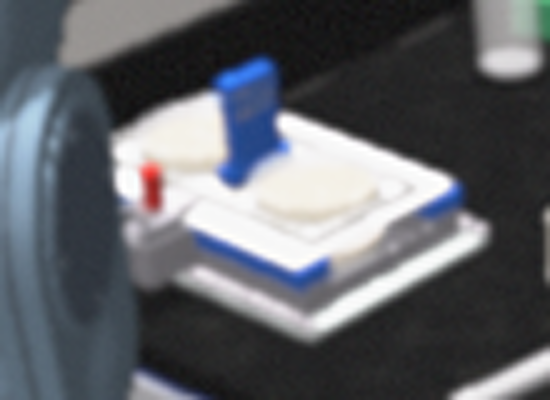

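View pics/d17c.png

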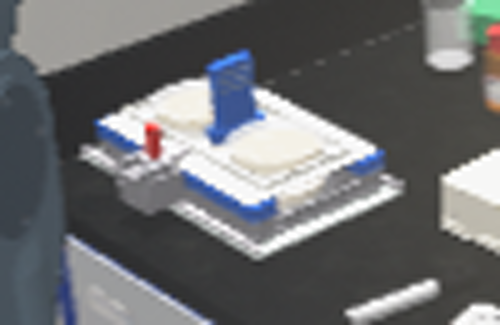

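```bash
python3 - <<'E'
from h import *
c=cap('wrist','w18.png');c['T']=c['T']
print('near',ray(c,276,105+320/5,.09));print(env.get_state()['t']);print(order.job_done())
E
```

```text
near [0.39117454 0.3715495 ]
33.925
the job is handed in; nothing more can be done
None
```

The white tray is stacked on the grey tray with both dishes in it, and the bolt is pushed home over its rim. I handed the job in at about 34 s of the 72 s allowed; it reports no verdict.

**Stacking:** I gripped the tray by its blue handle and found the four sockets with the wrist camera. I then lowered it in steps of 0.5 to 1 mm and shifted it 0.6 mm towards +y where side contact was felt. It stopped 10 mm below rail height, as expected. The pressing force there was about 8 N upward on the tool, which is about 12 N including the tray's weight.

**Bolt:** the first push met the end stop, but a picture after backing off showed the bolt about 6.5 mm short of home. I don't know why it moved back. A second push met the stop at the same place, and I backed off straight and slowly. The knob then measured about 20 mm from where it started, and it stayed there through the pictures of the last 2 s or so.

**Last checks:**
- **Tray:** its measured height is 35 mm, against 34 mm when home. It looks flush on the rails in the scene and side pictures. I judged it level from the pictures only.
- **Tray width:** a rough check of the tray's width came out about 10 mm too large because the blue rail ends confused it, so I did not use it.
- **Marker and timer:** they stayed within about 4 mm of their first measured places, which is within the cameras' error.
- **Gripper:** it was clear of everything at hand-in, and the black look-alike dish was not touched.

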